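# Rack the finished gift boxes and park the status carrier

### The arm

A 6-joint arm with a two-finger parallel gripper is mounted at the origin on the work surface. World frame = base frame: x ahead of the robot, y to its left, z up, the work surface at z = 0. Lengths are in m, angles in degrees, forces in N, time in s.
With the tool pointing down it reaches from about 0.35 to 0.875 m from the base axis. Payload 4.2 kg.
Tool frame: the origin (TCP) lies on the centre line of the jaws, within the pads' length; the fingertips stand r.tip_extent ahead of it and the grasp point (between the pads) lies 11 mm behind it (r.tip_extent is the distance from the TCP to the fingertips, in m); z points along the fingers, y is the line along which they close (so a half turn about z gives the same grasp; the last joint's range is limited). The gripper opens to 87 mm and grips with 3 to 60 N. Pads are 19 mm wide; open, the fingers measure 117 mm over their backs; the gripper's body (75 mm by 190 mm) begins 51 mm behind the grasp point.
Start: joints at [85.921, 22.042, 0.453, 0, -68.411, -14.817], TCP at [0.202, 0.591, 0.231] pointing down, gripper open.
Joint ranges: [-179.83, 179.83], [-69.29, 118.12], [-61.27, 80.66], [-181.25, 117.63], [-171.15, -9.14], [-177.46, 177.46]. Speed limits (degrees/s): [159.86, 159.86, 180, 180, 180, 180].

### API

Orientations are given as a 3x3 rotation matrix whose columns are the frame's x, y, z axes.
In Python, from station import r gives the robot as it stands.
- The arm moves only by the shell command python3 -m jog 'ROWS'. ROWS is text: rows parted by semicolons, each of 5 numbers parted by spaces: the opening, from 0 (shut) to 1 (fully open), then the shift along the world's x, y, z in mm, then the turn about the world's z in degrees. In form: hand dx dy dz roll; .... A call has 1 to 5 rows; each row shifts and turns the commanded pose from where the row before left it; what a row does not reach is not made up. A row lasts 1/8 s, in which the tool goes at most 62.5 mm and 10.7 degrees, less where a joint would pass 70% of its speed; a pose out of reach is approached as far as the arm can. A call is refused whole if a number of a shift passes 62.5 or a number of a turn 10.7, either way. A call with a gripper value outside its range is refused whole. The fingers move at their own pace and stop on an object; the grip force is fixed at half the most. Time passes only in rows, so rows that do not move let the fingers close. It gives the time, the measured TCP pose, the force, the opening and the grip force at its end, in the units of the state.
- r.sense(): the state, without advancing time (a new reading comes with each control period).
- r.capture(name): name is "scene" or "top" or "wrist"; returns a dict with "pixels" (420x560x3 uint8, red, green, blue), "fovy" (degrees; the focal length in pixels is half the picture's height over the tangent of half this angle, whatever the lens; pixels are square), "cx", "cy" (the principal point, pixels), "origin" and "orientation" of the camera in the world; the wrist camera has in their place "T_tool_cam" (4x4, takes a point from camera to tool coordinates, whose origin is the TCP and whose axes are the flange's). Camera axes: x right, y down, z forward; pixel columns grow to the right and rows downward; lengths in m; the calibration is good to about 2 mm. The wrist camera is an equidistant fisheye: a pixel r from the principal point sees the ray r / f radians off the axis. A picture is of the moment at which its call begins: read the wrist's pose just before it. There is no depth.
- r.finish_job(): hands the job in; it is judged then, once.
The state is a dict: "time_s": time; "joints": joint angles; "joint_velocities": joint speeds; "effort": joint torques, N m; "tcp_pos": TCP position; "ee_rot": TCP orientation; "wrist_force": force on the tool from outside, world axes, zero at the start; "moment": the same for the moment, N m; "gripper_width": opening from 0.0 (shut) to 1.0 (fully open); "gripper_force": force on a finger pad.
Only numpy, scipy, OpenCV 4.12 (cv2) and the standard library are available. Lean on these libraries where they do the work, as an engineer would, in place of code of your own. Each camera call takes 0.05 s, during which the arm holds its last target. There are 200 camera calls.

### The job

Take every gift box that is leaning in the two sloped stands and stand it upright on its lower short edge (same end up as it leans), fully down, one to a slot, in the slotted rack. When all are in, hook the status carrier onto the rack's rail at the two-pronged gate marker, then slide it along the rail, without lifting it off again, until its middle is in line with the pointed marker, and leave it hanging there. Do not disturb the tape roll, the stack of lids or the mug.

Things in the scene. Friction and masses are not known exactly. Their poses are not given: they have to be found in the camera images.
- box1: Gift box (3 or 4 of box1..box4 are present; all alike), patterned paper, rigid, 22 mm thick (its x) by 70 mm wide (its y) by 110 mm high (its z), about 150 g; origin under the middle of its lower end. At the start it leans in a bay of a stand, its top 25 degrees from vertical, away from the robot (the stand's +x), its lower half against the bay's back board and the upper half free on both faces.
- box2: Gift box (3 or 4 of box1..box4 are present; all alike), patterned paper, rigid, 22 mm thick (its x) by 70 mm wide (its y) by 110 mm high (its z), about 150 g; origin under the middle of its lower end. At the start it leans in a bay of a stand, its top 25 degrees from vertical, away from the robot (the stand's +x), its lower half against the bay's back board and the upper half free on both faces.
- box3: Gift box (3 or 4 of box1..box4 are present; all alike), patterned paper, rigid, 22 mm thick (its x) by 70 mm wide (its y) by 110 mm high (its z), about 150 g; origin under the middle of its lower end. At the start it leans in a bay of a stand, its top 25 degrees from vertical, away from the robot (the stand's +x), its lower half against the bay's back board and the upper half free on both faces.
- box4: Gift box (3 or 4 of box1..box4 are present; all alike), patterned paper, rigid, 22 mm thick (its x) by 70 mm wide (its y) by 110 mm high (its z), about 150 g; origin under the middle of its lower end. At the start it leans in a bay of a stand, its top 25 degrees from vertical, away from the robot (the stand's +x), its lower half against the bay's back board and the upper half free on both faces.
- stand_near: Fixed plywood stand, the one nearer the robot, origin under its middle on the table. Two sloped bays side by side, centres at its y = -42 and +42 mm. A leaning box has its middle at x = 0, z = 65 mm and its top towards +x; the back board, on the +x side, reaches 50 mm up the box, the 8 mm thick cheeks beside it 40 mm up.
- stand_far: The same stand, a second one, farther from the robot.
- rack: Fixed wooden rack, 100 mm (x) by 262 mm (y), four slots in a row along its y at 66 mm pitch; origin under its middle on the table. Each slot is 28 mm wide (rack y) and takes a box's thickness; floor 8 mm, side walls to 58 mm above the table; end lips (to 30 mm) leave 88 mm for a box's 70 mm width along rack x. A steel rail runs along the +x side, see rail_mid.
- slot1 (a point): Middle of the floor of slot 1 of the rack, 8 mm above the table (slot 1 at the rack's -y end); x across the boxes' width, y across the slot's 28 mm.
- slot2 (a point): Middle of the floor of slot 2 of the rack, 8 mm above the table (slot 1 at the rack's -y end); x across the boxes' width, y across the slot's 28 mm.
- slot3 (a point): Middle of the floor of slot 3 of the rack, 8 mm above the table (slot 1 at the rack's -y end); x across the boxes' width, y across the slot's 28 mm.
- slot4 (a point): Middle of the floor of slot 4 of the rack, 8 mm above the table (slot 1 at the rack's -y end); x across the boxes' width, y across the slot's 28 mm.
- rail_mid (a point): Middle of the rail's axis: a round steel bar, 12 mm diameter, along the rack's y, 100 mm to the +x side of the rack's middle, axis 125 mm above the table, ending in posts at y = -155 and +155 mm. Axes as the rack's.
- gate: Two-pronged low aluminium marker, 70 mm wide, 44 mm high, fixed on the table 58 mm to the +x side of the rail; it shows where along the rail (y of its origin, axes as the rack's) the carrier is hooked on. Origin under its middle. It may be to either side of the pointer.
- pointer: Single low aluminium marker with a conical point, 36 mm wide, 48 mm high, fixed on the table 58 mm to the +x side of the rail; the carrier is to be slid until its middle is at this marker's y. Origin under its middle, axes as the rack's.
- carrier: Loose aluminium status carrier, 0.35 kg, 60 (x) by 66 (y) by 152 mm high, standing on its foot; origin under its middle, z up. A C-shaped hook open to its own -x: the rail goes in sideways through the mouth, then lies along the carrier's y under the top, where an inverted V centres it at x = 0. Hung so, the foot is 28 mm above the table. A finger tab stands on top.
- carrier_mouth (a point): Middle of the carrier's mouth, on its -x side: x = -18, z = 55 mm of the carrier. The mouth is open from z = 32 (a block on the foot) to z = 78 mm (lower end of the downward lip, at x = -22 to -14); the back plate is at x = 14 to 22, the ridge of the V under the top at z = 104.
- carrier_tab (a point): Middle of the carrier's finger tab, for gripping from above: 14 (x) by 24 (y) mm, z = 112 to 152 mm of the carrier; this point at z = 135.
- tape_roll: Bystander: roll of clear tape lying flat, 110 mm across, 45 mm high.
- lid_stack: Bystander: stack of box lids, 120 by 160 by 50 mm.
- mug: Bystander: white mug, 80 mm across, 90 mm high.
Not all that is in view belongs to the job. What is shaped like the box3 but green is not meant.

How it is judged (in metres and radians):
On the way, in this order (a step that is already met when the one before it is completed fails the run):
1. every gift box stands upright in a slot of the rack (z of box1 in the frame of rack between 0.002 and 0.014 m and x of box1 in the frame of rack between -0.03 and 0.03 m and y of box1 in the frame of rack between -0.13 and 0.13 m and angle between the x axis of each of box1, box2, box3, box4 and the y axis of rack, either way round below 0.2 rad and angle between each of box1, box2, box3, box4's own z axis and vertical below 0.2 rad and z of box2 in the frame of rack between 0.002 and 0.014 m and x of box2 in the frame of rack between -0.03 and 0.03 m and y of box2 in the frame of rack between -0.13 and 0.13 m and z of box3 in the frame of rack between 0.002 and 0.014 m and x of box3 in the frame of rack between -0.03 and 0.03 m and y of box3 in the frame of rack between -0.13 and 0.13 m and z of box4 in the frame of rack between 0.002 and 0.014 m and x of box4 in the frame of rack between -0.03 and 0.03 m and y of box4 in the frame of rack between -0.13 and 0.13 m), for 0.2 s.
2. the carrier hangs on the rail at the gate marker (within 30 mm along the rail) (z of carrier in the frame of rack between 0.022 and 0.034 m and x of carrier in the frame of rail_mid between -0.012 and 0.012 m and angle between carrier's own z axis and vertical below 0.2 rad and y of carrier in the frame of gate between -0.03 and 0.03 m), for 0.2 s.
At the end, for the whole second after the job is handed in: Every box present stands upright (within 0.2 rad) and fully down (within 6 mm) in a slot of the rack; the carrier hangs on the rail, at rest, its middle within 12 mm of the pointed marker along the rail; the bystanders are where they were (all of step 1 and linear speed of each of box1, box2, box3, box4, carrier below 0.03 m/s and z of carrier in the frame of rack between 0.022 and 0.034 m and x of carrier in the frame of rail_mid between -0.012 and 0.012 m and angle between carrier's own z axis and vertical below 0.2 rad and y of carrier in the frame of pointer between -0.012 and 0.012 m); the robot touches nothing.
It fails at once if a bystander is moved more than 30 mm (distance of any of tape_roll, lid_stack, mug from where it was at the start of the episode above 0.03 m).
It fails at once if the carrier is hooked on or lifted off the rail more than 60 mm along it from the gate (z of carrier in the frame of rack between 0.042 and 0.085 m and x of carrier in the frame of rail_mid between -0.02 and 0.02 m and y of carrier in the frame of rail_mid between -0.15 and 0.15 m and (y of carrier in the frame of gate above 0.06 m or y of carrier in the frame of gate below -0.06 m)).
Of box1, box2, box3, box4 only 3 to 4 are there at a start; the rules pass over those that are not, and their reading is None.
At some moment in a run one of carrier may be knocked a few centimetres aside while the robot is not near it.
It also fails if it takes over 208 s, if anything falls off the work surface, if the arm or the gripper's body presses on something with over 40 N, if the wrist force passes 120 N, or if a joint passes its speed limit or range.

## Working session

There is one attempt and no reset: what is moved stays moved. The work goes in short steps, Python scripts to look and compute and a shell command to move; the robot and the scene stay as the last step left them, time stands still between calls to the robot, and variables do not carry over. Pictures are saved under pics/ and viewed, at most 14 in all, crops included, and the job is handed in when it is done.

```bash
ls; mkdir -p pics; python3 - <<'E'
from station import r
import cv2
s=r.sense();print({k:s[k] for k in ['time_s','tcp_pos','ee_rot','wrist_force','gripper_width']},r.tip_extent)
for n in ['scene','top','wrist']:
    c=r.capture(n);cv2.imwrite(f'pics/{n}0.png',c['pixels'][:,:,::-1])
    print(n,{k:v for k,v in c.items() if k!='pixels'})
E
```

```text
pics
{'time_s': 0.0, 'tcp_pos': array([0.20218592, 0.59075938, 0.22945699]), 'ee_rot': array([[ 9.46035235e-01, -3.24063139e-01, -6.44633597e-04],
       [-3.24063772e-01, -9.46032905e-01, -2.10099909e-03],
       [ 7.10117639e-05,  2.19652156e-03, -9.99997585e-01]]), 'wrist_force': array([-0.74880881,  0.37748628,  0.09353918]), 'gripper_width': 1.0004887923535433} 0.008
scene {'fovy': 44.847643014661, 'cx': 279.5745555823569, 'cy': 210.50410296588709, 'origin': array([1.30143141, 0.77313114, 1.06432908]), 'orientation': array([[-0.74612945,  0.43344188, -0.50538994],
       [ 0.66556289,  0.50585772, -0.54875678],
       [ 0.01780123, -0.74581238, -0.66591817]])}
top {'fovy': 56.8178894038238, 'cx': 282.4898633909112, 'cy': 208.4730658377446, 'origin': array([ 0.46044382, -0.00581749,  1.41982885]), 'orientation': array([[ 0.02803893, -0.99416883,  0.10412568],
       [-0.99958275, -0.02860877, -0.00398283],
       [ 0.00693852, -0.10397055, -0.99455617]])}
wrist {'fovy': 65.70646984690485, 'cx': 279.6802540011981, 'cy': 205.99795356506237, 'T_tool_cam': array([[-3.99660215e-04, -9.64448838e-01, -2.64269331e-01,
         7.22365260e-02],
       [ 9.99999762e-01, -2.36789306e-04, -6.48160524e-04,
        -1.27734139e-04],
       [ 5.62541512e-04, -2.64269528e-01,  9.64448703e-01,
        -1.54280827e-01],
       [ 0.00000000e+00,  0.00000000e+00,  0.00000000e+00,
         1.00000000e+00]])}
```

View pics/scene0.png

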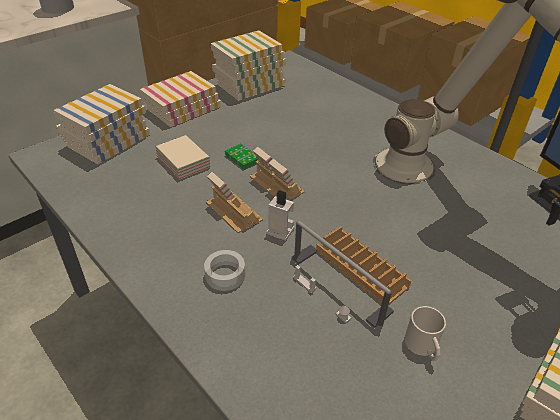

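View pics/top0.png

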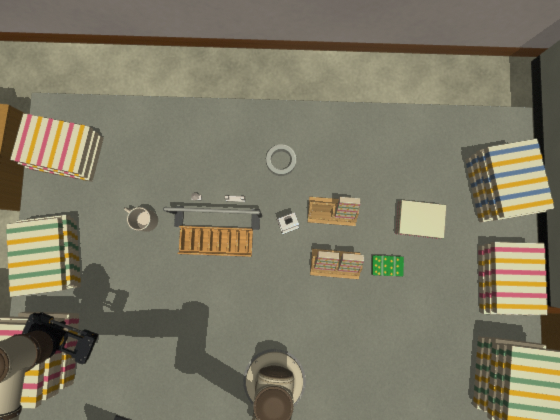

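The scene view shows two stands: the near one at about (277,175) holds two boxes, the far one at (235,203) holds one. The carrier is at (281,215), the rack at (362,268), the gate at (305,278), the pointer at (344,313), the tape roll at (224,270), the mug at (426,330) and the lids at (183,156).
The top view shows near boxes at about (323,257) and (351,259), and a far box at (347,208). The gate (wide, two-pronged) is at (235,198) and the pointer at (195,197). The green flat box at (388,265) is the decoy.

```bash
cat > h.py <<'E'
import numpy as np, cv2
from station import r
def cam(name, s=None, c=None):
    s=s or r.sense(); c=c or r.capture(name)
    f=210/np.tan(np.radians(c['fovy']/2))
    if name=='wrist':
        T=np.eye(4);T[:3,:3]=s['ee_rot'];T[:3,3]=s['tcp_pos'];T=T@c['T_tool_cam']
        R,o=T[:3,:3],T[:3,3]
    else: R,o=np.array(c['orientation']),np.array(c['origin'])
    return dict(name=name,R=R,o=o,f=f,cx=c['cx'],cy=c['cy'],img=c['pixels'])
def ray(k,u,v):
    x,y=(u-k['cx'])/k['f'],(v-k['cy'])/k['f']
    if k['name']=='wrist':
        t=np.hypot(x,y); q=np.sin(t)/max(t,1e-9); d=np.array([x*q,y*q,np.cos(t)])
    else: d=np.array([x,y,1.])
    d=k['R']@d; return d/np.linalg.norm(d)
def plane(k,u,v,z):
    d=ray(k,u,v); return k['o']+d*(z-k['o'][2])/d[2]
def two(k1,p1,k2,p2):
    d1,d2=ray(k1,*p1),ray(k2,*p2)
    t=np.linalg.lstsq(np.c_[d1,-d2],k2['o']-k1['o'],rcond=None)[0]
    a,b=k1['o']+t[0]*d1,k2['o']+t[1]*d2
    return (a+b)/2,np.linalg.norm(a-b)
def proj(k,P):
    p=k['R'].T@(np.array(P)-k['o'])
    if k['name']=='wrist':
        rr=np.hypot(p[0],p[1]); t=np.arctan2(rr,p[2]); return k['cx']+k['f']*t*p[0]/rr,k['cy']+k['f']*t*p[1]/rr
    return k['cx']+k['f']*p[0]/p[2],k['cy']+k['f']*p[1]/p[2]
def shot(tag):
    """wrist picture with its pose, saved for later"""
    k=cam('wrist'); np.save(f'{tag}.npy',k,allow_pickle=True); return k
def load(tag): return np.load(f'{tag}.npy',allow_pickle=True).item()
E
python3 - <<'E'
from h import *
k=cam('top'); np.set_printoptions(precision=3,suppress=True)
for n,u,v,z in [('rack',215,241,.058),('railL',166,209,.125),('railR',260,211,.125),('gate',235,198,.02),('ptr',195,197,.03),('carrier tab',288,219,.14),('near',337,264,.03),('far',333,211,.03),('boxA',323,257,.1),('boxB',351,259,.1),('boxC',347,203,.1),('mug',138,219,.09),('tape',281,160,.045)]:
    print(n,plane(k,u,v,z))
def crop(k,x0,y0,x1,y1,s,fn): cv2.imwrite(fn,cv2.resize(k['img'][y0:y1,x0:x1,::-1],None,fx=s,fy=s,interpolation=cv2.INTER_CUBIC))
k2=cam('scene'); crop(k2,190,130,330,250,5,'pics/sc.png')
E
```

```text
rack [0.482 0.221 0.058]
railL [0.583 0.379 0.125]
railR [0.585 0.064 0.125]
gate [0.64  0.162 0.02 ]
ptr [0.638 0.305 0.03 ]
carrier tab [ 0.56 -0.03  0.14]
near [ 0.413 -0.21   0.03 ]
far [ 0.602 -0.193  0.03 ]
boxA [ 0.438 -0.152  0.1  ]
boxB [ 0.434 -0.247  0.1  ]
boxC [ 0.624 -0.232  0.1  ]
mug [0.549 0.483 0.09 ]
tape [ 0.78  -0.001  0.045]
```

View pics/sc.png

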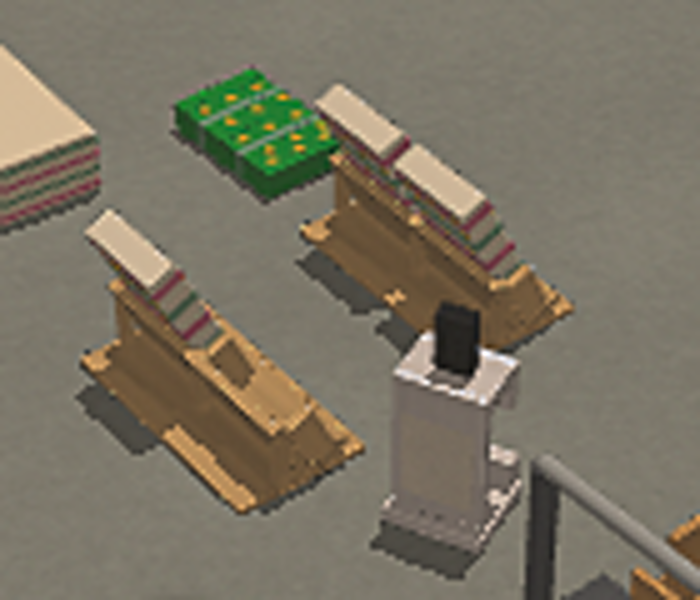

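The crop confirms three patterned boxes, two in the near stand and one in the far stand's −y bay. The flat green box at crop (255,135) is the decoy. The carrier stands with its back to the scene camera and its mouth towards the rack. I'm starting to move and will measure with the wrist camera.

```bash
python3 -m jog '1 20 -30 40 -10; 1 38 -55 20 -10; 1 38 -55 20 -10; 1 38 -55 20 -10; 1 38 -55 20 -10'; python3 -m jog '1 38 -55 10 -10; 1 38 -55 0 -10; 1 0 0 0 0'; python3 - <<'E'
from h import *
k=shot('rackA'); print(k['o'])
E
python3 -m jog '1 0 -60 0 0; 1 0 -60 0 0; 1 0 0 0 0'; python3 -c "
from h import *
shot('rackB')"
python3 -m jog '1 -10 -60 0 0; 1 -10 -60 0 0;1 -10 -60 0 0; 1 0 -40 0 0; 1 0 0 0 0'; python3 -c "
from h import *
shot('standA')"
python3 -m jog '1 60 0 0 0; 1 60 0 0 0;1 0 0 0 0'; python3 -c "
from h import *
shot('standB')
import numpy as np
cv2.imwrite('pics/w4.png',cv2.resize(np.vstack([np.hstack([load(t)['img'] for t in p]) for p in (('rackA','rackB'),('standA','standB'))])[:,:,::-1],(800,600),interpolation=cv2.INTER_AREA))
print(r.sense()['joints'])"
```

```text
time_s: 0.88
tcp_pos: [0.3592, 0.3624, 0.3429]
ee_rot: [[0.355, -0.935, 0.0], [-0.935, -0.355, 0.0], [-0.0, -0.0, -1.0]]
wrist_force: [1.1, 0.1, -0.2]
gripper_width: 0.999
gripper_force: 0.0
time_s: 1.25
tcp_pos: [0.4307, 0.2588, 0.3517]
ee_rot: [[0.012, -1.0, 0.0], [-1.0, -0.012, 0.0], [-0.0, -0.0, -1.0]]
wrist_force: [-0.6, 0.0, -0.6]
gripper_width: 0.999
gripper_force: 0.0
[0.43180096 0.18679159 0.50599516]
time_s: 1.68
tcp_pos: [0.4285, 0.1403, 0.352]
ee_rot: [[0.018, -1.0, 0.001], [-1.0, -0.018, 0.001], [-0.001, -0.001, -1.0]]
wrist_force: [-0.1, -0.2, -0.0]
gripper_width: 1.001
gripper_force: 0.0
time_s: 2.35
tcp_pos: [0.3996, -0.0784, 0.3512]
ee_rot: [[0.018, -1.0, -0.0], [-1.0, -0.018, 0.0], [-0.0, 0.0, -1.0]]
wrist_force: [-0.0, 0.3, 0.5]
gripper_width: 1.001
gripper_force: 0.0
time_s: 2.78
tcp_pos: [0.5228, -0.0752, 0.3474]
ee_rot: [[0.022, -1.0, -0.006], [-1.0, -0.022, -0.0], [0.0, 0.006, -1.0]]
wrist_force: [0.1, 0.2, -0.5]
gripper_width: 1.004
gripper_force: 0.0
[ 9.39340640e+00  8.90277714e+00 -8.41927631e-01 -3.62205199e-02
 -8.05471874e+01 -8.10811202e+00]
```

View pics/w4.png

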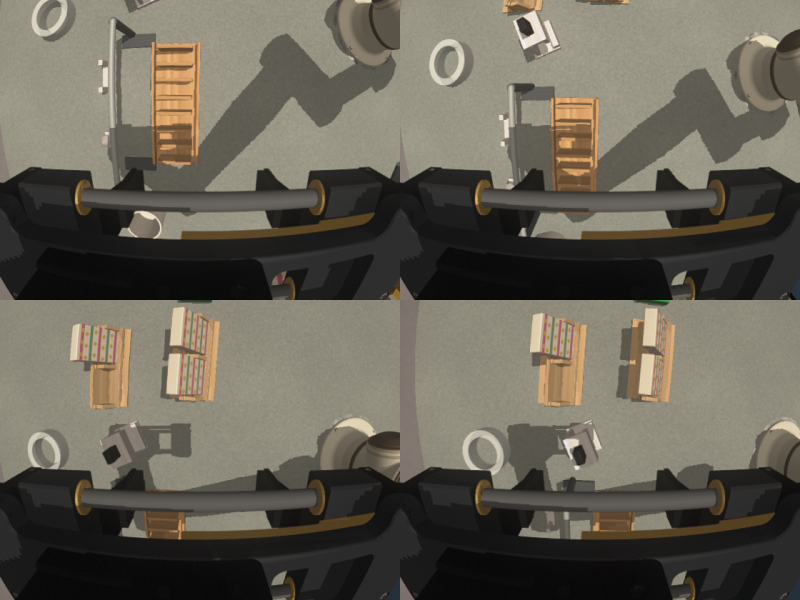

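The montage shows, in wrist views, the rack with rail, gate and pointer on top. Below are the stands: near boxes' tops at about (175,375) and (177,330), far box top at (78,345). The carrier's black tab is at (112,455) in standA and (578,443) in standB. Next I measure with masks.

```bash
python3 - <<'E'
from h import *
np.set_printoptions(precision=4,suppress=True)
def blobs(k,lo,hi,roi,amin):
    x0,y0,x1,y1=roi
    h=cv2.cvtColor(k['img'],cv2.COLOR_RGB2HSV); m=cv2.inRange(h,lo,hi); z=np.zeros_like(m); z[y0:y1,x0:x1]=m[y0:y1,x0:x1]
    z=cv2.morphologyEx(z,cv2.MORPH_OPEN,np.ones((3,3)))
    cs,_=cv2.findContours(z,cv2.RETR_EXTERNAL,cv2.CHAIN_APPROX_NONE)
    return [cv2.minAreaRect(c) for c in sorted(cs,key=cv2.contourArea,reverse=True) if cv2.contourArea(c)>amin]
A,B,RA,RB=[load(t) for t in ('standA','standB','rackA','rackB')]
def hsv(k,u,v): return cv2.cvtColor(k['img'],cv2.COLOR_RGB2HSV)[int(v),int(u)]
print('hsv top',hsv(A,(172)/.714,(330-300)/.714),hsv(A,78/.714,45/.714),'wood',hsv(A,200/.714,62/.714),'stripe white',hsv(A,185/.714,30/.714),'tab',hsv(A,112/.714,155/.714),'gate',hsv(RA,101/.714,85/.714))
roi=(60,0,330,170)
for n,k in (('A',A),('B',B)):
    print(n,'tops');[print(b) for b in blobs(k,(8,25,170),(25,75,255),roi,60)]
    print(n,'wood');[print(b) for b in blobs(k,(8,90,60),(22,255,255),roi,150)]
    print(n,'tab');[print(b) for b in blobs(k,(0,0,0),(180,255,45),(100,160,330,240),40)]
for n,k in (('RA',RA),('RB',RB)):
    print(n,'wood');[print(b) for b in blobs(k,(8,90,60),(22,255,255),(150,40,330,260),800)]
    print(n,'white');[print(b) for b in blobs(k,(0,0,165),(180,45,255),(110,60,165,255),10)]
def crop(k,x0,y0,x1,y1,s): return cv2.resize(k['img'][y0:y1,x0:x1,::-1],None,fx=s,fy=s,interpolation=cv2.INTER_CUBIC)
cv2.imwrite('pics/m.png',np.hstack([crop(A,90,0,310,250,1.8),crop(RA,130,20,350,270,1.8)]))
E
```

```text
hsv top [ 18  59 221] [ 18  59 186] wood [ 26  51 151] stripe white [178 110 160] tab [12 36 35] gate [ 24  34 159]
A tops
((243.1456298828125, 102.95117950439453), (18.198883056640625, 56.707496643066406), 3.2704880237579346)
((248.26637268066406, 36.56967544555664), (18.016613006591797, 54.502525329589844), 5.19442892074585)
((105.6029281616211, 58.965965270996094), (12.810171127319336, 51.18375015258789), 4.899092674255371)
((119.5, 71.0), (12.0, 7.0), 90.0)
((120.5, 55.5), (11.0, 7.0), 90.0)
A wood
((153.66067504882812, 93.77983093261719), (54.36994934082031, 117.11103820800781), 3.0447781085968018)
((272.2664794921875, 79.76904296875), (62.34116744995117, 122.7586669921875), 4.085616588592529)
A tab
((156.1000213623047, 216.2000274658203), (20.124610900878906, 20.57182502746582), 63.43495178222656)
B tops
((191.5583038330078, 45.09407043457031), (16.88896369934082, 55.2930908203125), 5.079607963562012)
B wood
((226.67478942871094, 86.77078247070312), (61.44395446777344, 123.84320831298828), 4.214178562164307)
((323.0, 81.5), (111.0, 12.0), 90.0)
B tab
((251.637939453125, 214.65516662597656), (20.352500915527344, 11.94888687133789), 66.80140686035156)
RA wood
((244.3041229248047, 143.50289916992188), (68.46046447753906, 172.4236297607422), 1.2018331289291382)
RA white
((147.72341918945312, 119.07524108886719), (118.04966735839844, 21.62638282775879), 89.4791488647461)
((146.0, 196.0), (12.0, 8.0), 90.0)
((140.0, 87.0), (8.0, 6.0), 90.0)
((149.5, 186.0), (4.0, 5.0), 90.0)
RB wood
((244.0, 197.49996948242188), (65.99998474121094, 122.99998474121094), -0.0)
RB white
((148.0, 156.5), (73.0, 20.0), 90.0)
((143.5, 201.5), (7.0, 5.0), 90.0)
((155.0, 251.5), (3.0, 6.0), 90.0)
```

View pics/m.png

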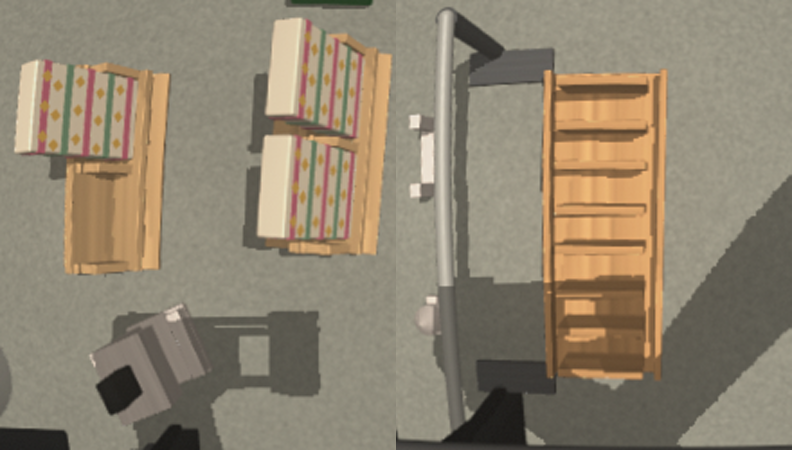

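The crop shows the far box's top at crop (30,108) and the near boxes' tops at (288,70) and (278,185). The carrier is turned about 30° with its tab at (120,390). The rack has eight walls, the gate prongs are at (415,122) and (416,190), and the pointer cone is at (426,317).

```bash
python3 - <<'E'
from h import *
np.set_printoptions(precision=4,suppress=True)
A,B,RA,RB=[load(t) for t in ('standA','standB','rackA','rackB')]
def blobs(k,lo,hi,roi,amin):
    x0,y0,x1,y1=roi
    h=cv2.cvtColor(k['img'],cv2.COLOR_RGB2HSV); m=cv2.inRange(h,lo,hi); z=np.zeros_like(m); z[y0:y1,x0:x1]=m[y0:y1,x0:x1]
    z=cv2.morphologyEx(z,cv2.MORPH_OPEN,np.ones((3,3)))
    cs,_=cv2.findContours(z,cv2.RETR_EXTERNAL,cv2.CHAIN_APPROX_NONE)
    return [cv2.minAreaRect(c) for c in sorted(cs,key=cv2.contourArea,reverse=True) if cv2.contourArea(c)>amin]
ta=[b for b in blobs(A,(8,25,165),(25,75,255),(60,0,400,170),400)]
tb=[b for b in blobs(B,(8,25,140),(25,75,255),(60,0,400,170),300)]
print(tb)
for a in ta:
    best=sorted(((two(A,a[0],B,b[0])[1],i) for i,b in enumerate(tb)))[:3]
    for e,i in best:
        P,_=two(A,a[0],B,tb[i][0])
        if .09<P[2]<.15: print(a[0],tb[i][0],P,round(e,4))
    c=cv2.boxPoints(a); W=np.array([plane(A,*p,.115) for p in c]); e=[W[1]-W[0],W[2]-W[1]]
    l=max(e,key=np.linalg.norm); print(' size',[np.linalg.norm(x).round(4) for x in e],'yaw of y axis',np.degrees(np.arctan2(l[1],l[0]))%180, plane(A,*a[0],.112))
print('tab',two(A,(156.1,216.2),B,(251.6,214.7)),plane(A,156.1,216.2,.152))
C=np.array([plane(RA,u,v,.03) for u,v in [(211.7,60),(280.6,58.9),(276.7,230),(215,229.4)]])
print('rack',C.mean(0),np.linalg.norm(np.diff(C,axis=0),axis=1),[np.degrees(np.arctan2(*(C[i]-C[j])[[0,1]])) for i,j in ((0,3),(1,2))],C)
g=[plane(RA,u,v,.044) for u,v in [(140.6,87.8),(141,125.6)]];print('gate',g,np.mean(g,0));print('ptr',plane(RA,146.7,196,.042))
for v in (40,80,160,220): # rail edges by brightness
    pass
def crop(k,x0,y0,x1,y1,s): return cv2.resize(k['img'][y0:y1,x0:x1,::-1],None,fx=s,fy=s,interpolation=cv2.INTER_CUBIC)
cv2.imwrite('pics/m2.png',np.hstack([crop(B,180,0,400,240,1.8),crop(RB,130,80,350,320,1.8)]))
for P in [(.583,.221+.155,.131),(.583,.221-.155,.131),(.482,.221,.058)]: print(proj(RA,P),proj(RB,P))
E
```

```text
[((229.5, 84.5), (169.0, 339.0), 90.0), ((344.6966857910156, 103.33606719970703), (18.46929168701172, 57.58074188232422), 5.19442892074585), ((350.0, 35.5), (57.0, 20.0), 90.0)]
(243.1189727783203, 102.97759246826172) (344.6966857910156, 103.33606719970703) [ 0.4452 -0.1695  0.1098] 0.0001
 size [np.float64(0.0689), np.float64(0.0218)] yaw of y axis 87.20449655193136 [ 0.4449 -0.1695  0.112 ]
(248.22129821777344, 36.565574645996094) (350.0, 35.5) [ 0.4405 -0.2538  0.1111] 0.0025
 size [np.float64(0.0702), np.float64(0.022)] yaw of y axis 86.69526772103363 [ 0.4403 -0.2523  0.112 ]
 size [np.float64(0.0704), np.float64(0.0211)] yaw of y axis 86.85467316097424 [ 0.6312 -0.2388  0.112 ]
tab (array([ 0.5539, -0.0339,  0.1344]), np.float64(0.002384391594526218)) [ 0.5467 -0.0383  0.152 ]
rack [0.4823 0.227  0.03  ] [0.1005 0.2582 0.0971] [np.float64(179.8583551678061), np.float64(-179.3705551144714)] [[0.532  0.0976 0.03  ]
 [0.4315 0.0978 0.03  ]
 [0.4343 0.356  0.03  ]
 [0.5314 0.3567 0.03  ]]
gate [array([0.6388, 0.134 , 0.044 ]), array([0.639 , 0.1913, 0.044 ])] [0.6389 0.1627 0.044 ]
ptr [0.6371 0.3004 0.042 ]
(np.float64(164.79295606322862), np.float64(267.0242084932011)) (np.float64(173.846579905907), np.float64(336.1134616807778))
(np.float64(154.9577903866561), np.float64(25.003640656211076)) (np.float64(152.2312095889394), np.float64(119.16040074700263))
(np.float64(242.91470916086647), np.float64(143.5892464679837)) (np.float64(242.27834657253723), np.float64(224.89808648305828))
```

View pics/m2.png

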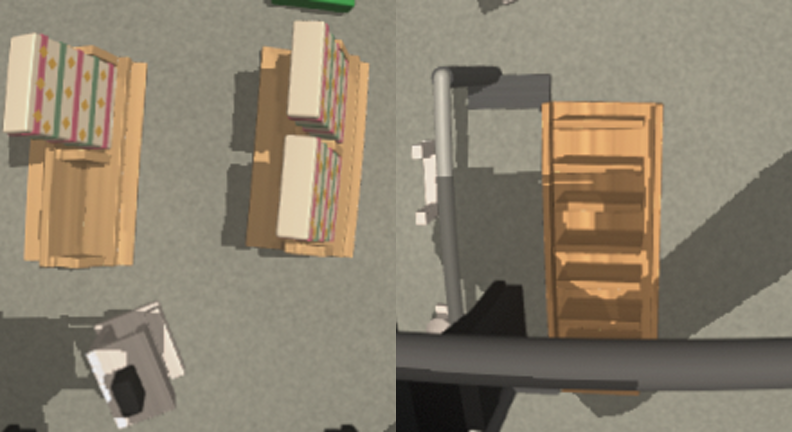

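Measured positions agree with the text: box tops z≈0.111 (expected ~0.115), sizes 70 x 22, stand yaw −2.8°. I grip the near box at y=−0.17 by its faces, upper part, fingers vertical. Approach first.

```bash
python3 -m jog '1 -30 -31 -50 -4; 1 -30 -31 -50 0; 1 -29 -32 -50 0; 1 0 0 -30 0; 1 0 0 0 0'; python3 -c "
from h import *
C=np.array
A,B,RA,RB=[load(t) for t in ('standA','standB','rackA','rackB')]
for p,q in (((211.7,60),(211.7,137.2)),((280.6,58.9),(278.3,137.2)),((157.8,25.6),(154.4,118.9)),((140.6,87.8),(142.2,163.9)),((141,125.6),(144,201))): print(two(RA,p,RB,q))
k=shot('near'); cv2.imwrite('pics/near.png',k['img'][:,:,::-1])"
```

```text
time_s: 3.45
tcp_pos: [0.4331, -0.166, 0.1786]
ee_rot: [[-0.049, -0.999, -0.004], [-0.999, 0.049, 0.0], [-0.0, 0.004, -1.0]]
wrist_force: [0.4, 0.0, 0.5]
gripper_width: 1.001
gripper_force: 0.0
(array([0.53275263, 0.09602057, 0.02156909]), np.float64(0.00200795443386561))
(array([0.43152972, 0.09588063, 0.0195966 ]), np.float64(0.00015051210781495233))
(array([0.58140516, 0.06580839, 0.1265926 ]), np.float64(0.000892187195724836))
(array([0.64099041, 0.13337924, 0.03820706]), np.float64(0.0007491783265734267))
(array([0.64003958, 0.19134915, 0.04218573]), np.float64(0.0004728123945510217))
```

View pics/near.png

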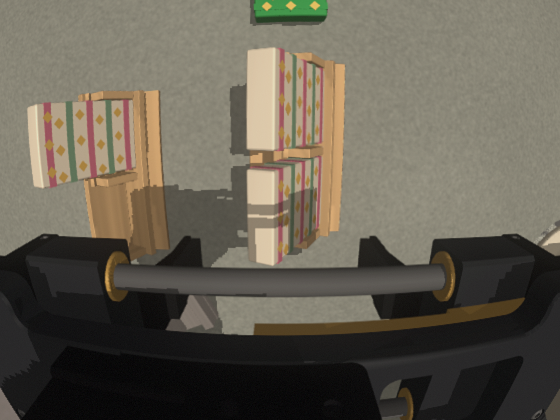

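The picture shows the near box (top face about (264,215)) between the open fingers at (185,270) and (375,270), with the second near box at (265,98) and the far one at (38,145). Descend, close, and lift along the lean.

```bash
python3 -c "
from h import *
k=load('near');print(plane(k,264,164,.113),plane(k,264,265,.113))
k=load('near');print(plane(k,248,150,.113),plane(k,248,50,.113),plane(k,264,100,.113),plane(k,34,146,.113))"
python3 -m jog '1 0 -3 -40 0; 1 0 0 -40 0; 1 0 0 -18 0; 1 0 0 0 0'; python3 -m jog '0.5 0 0 0 0; 0.4 0 0 0 0; 0.25 0 0 0 0;0.25 0 0 0 0'
```

```text
[ 0.44167748 -0.20784112  0.113     ] [ 0.44644898 -0.13262296  0.113     ]
[ 0.45197193 -0.21806425  0.113     ] [ 0.44823565 -0.28654511  0.113     ] [ 0.4392755  -0.25128589  0.113     ] [ 0.63385133 -0.23968359  0.113     ]
time_s: 4.0
tcp_pos: [0.436, -0.1693, 0.0822]
ee_rot: [[-0.049, -0.999, 0.001], [-0.999, 0.049, -0.0], [0.0, -0.001, -1.0]]
wrist_force: [0.1, -0.5, 0.2]
gripper_width: 0.998
gripper_force: 0.0
time_s: 4.5
tcp_pos: [0.4352, -0.17, 0.0819]
ee_rot: [[-0.051, -0.999, 0.001], [-0.999, 0.051, -0.0], [0.0, -0.001, -1.0]]
wrist_force: [0.1, 0.2, -0.5]
gripper_width: 0.633
gripper_force: 0.0
```

```bash
python3 -m jog '0 0 0 0 0; 0 0 0 0 0; 0 0 0 0 0;0 0 0 0 0'; python3 -m jog '0 0 0 0 0; 0 0 0 0 0; 0 0 0 0 0'
```

```text
time_s: 5.0
tcp_pos: [0.4347, -0.1701, 0.0825]
ee_rot: [[-0.05, -0.999, -0.001], [-0.999, 0.05, -0.0], [0.001, 0.001, -1.0]]
wrist_force: [-1.9, 2.5, 9.6]
gripper_width: 0.438
gripper_force: 28.1
time_s: 5.38
tcp_pos: [0.4347, -0.1701, 0.0825]
ee_rot: [[-0.05, -0.999, -0.001], [-0.999, 0.05, -0.0], [0.001, 0.001, -1.0]]
wrist_force: [-1.6, 2.2, 8.3]
gripper_width: 0.431
gripper_force: 28.1
```

```bash
python3 -m jog '0 4 0 9 0; 0 4 0 9 0; 0 4 0 9 0;0 4 0 9 0; 0 4 0 9 0'; python3 -m jog '0 4 0 9 0; 0 4 0 9 0; 0 0 0 20 0; 0 0 0 30 0; 0 0 0 0 0'; python3 -c "
from h import *
k=cam('scene'); cv2.imwrite('pics/g1.png',cv2.resize(k['img'][80:240,180:350,::-1],None,fx=3.5,fy=3.5))"
```

```text
time_s: 6.0
tcp_pos: [0.4468, -0.1695, 0.1233]
ee_rot: [[-0.053, -0.998, -0.02], [-0.999, 0.053, 0.003], [-0.002, 0.02, -1.0]]
wrist_force: [-8.9, 0.5, -3.4]
gripper_width: 0.384
gripper_force: 27.5
time_s: 6.62
tcp_pos: [0.4653, -0.1701, 0.197]
ee_rot: [[-0.05, -0.999, 0.007], [-0.999, 0.05, -0.001], [0.0, -0.007, -1.0]]
wrist_force: [0.6, -0.2, -1.6]
gripper_width: 0.252
gripper_force: 30.0
```

View pics/g1.png

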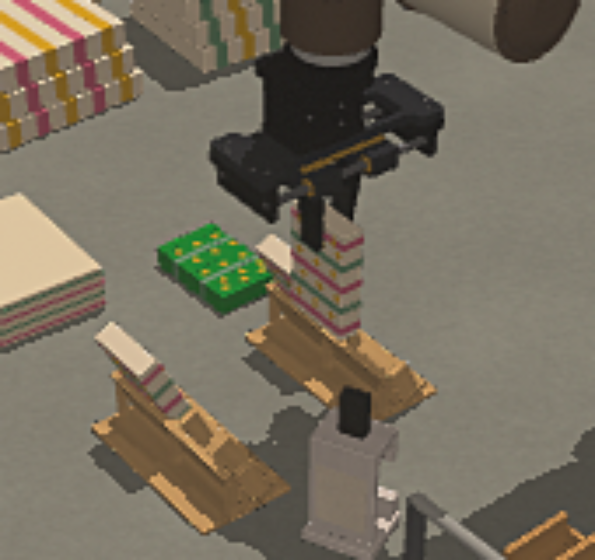

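The box came up, hangs upright and flush between the pads (opening 0.252 = 22 mm). Now over to the rack, looking at it closer on the way.

```bash
python3 -m jog '0 0 0 40 0; 0 -10 10 40 10; 0 -12 48 0 10; 0 -12 48 0 10; 0 -12 48 0 10'; python3 -m jog '0 -12 48 0 10; 0 -12 48 0 10; 0 -12 48 0 10; 0 -12 0 0 10; 0 0 0 0 10'; python3 -m jog '0 0 0 0 2.5; 0 0 0 0 0'; python3 -c "
from h import *
k=shot('rk1'); cv2.imwrite('pics/rk1.png',cv2.resize(k['img'][0:300,50:510,::-1],None,fx=1.7,fy=1.7))"
```

```text
time_s: 7.3
tcp_pos: [0.4159, -0.0147, 0.2731]
ee_rot: [[0.607, -0.795, -0.002], [-0.795, -0.607, 0.0], [-0.001, 0.001, -1.0]]
wrist_force: [1.1, -0.1, -1.5]
gripper_width: 0.247
gripper_force: 30.0
time_s: 7.92
tcp_pos: [0.3676, 0.1285, 0.273]
ee_rot: [[0.999, -0.043, -0.003], [-0.043, -0.999, -0.001], [-0.002, 0.001, -1.0]]
wrist_force: [0.5, -0.6, -2.0]
gripper_width: 0.249
gripper_force: 30.0
time_s: 8.18
tcp_pos: [0.3684, 0.1279, 0.2733]
ee_rot: [[1.0, -0.007, -0.002], [-0.007, -1.0, -0.001], [-0.002, 0.001, -1.0]]
wrist_force: [-0.8, -0.1, -2.1]
gripper_width: 0.247
gripper_force: 30.0
```

View pics/rk1.png

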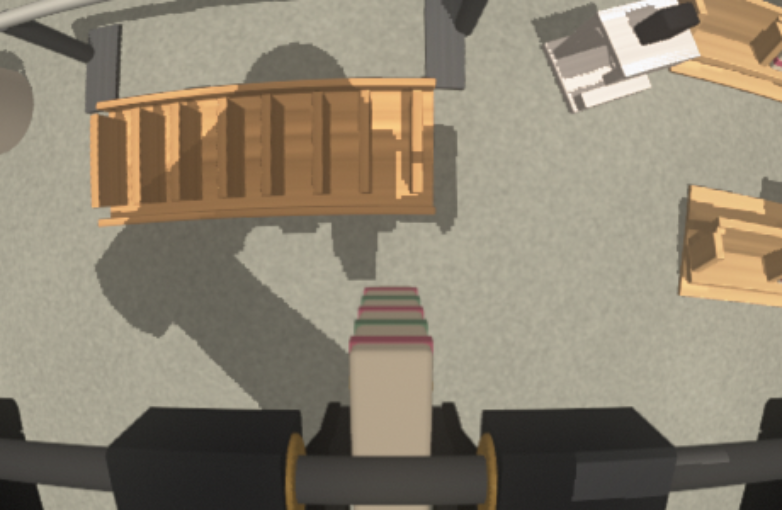

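The wrist view shows the held box upright (bottom edge at crop (364–417, 288)), slot 1's walls at crop x 360–370 and 413–422 and the rack's near lip at y≈213. Compute the exact shift.

```bash
python3 - <<'E'
from h import *
np.set_printoptions(precision=4,suppress=True)
k=load('rk1'); f=lambda x,y,z: plane(k,50+x/1.7,y/1.7,z)
g=cv2.cvtColor(k['img'],cv2.COLOR_RGB2GRAY)
for yy in (105,120,140,160,180): print(yy,[f(x,yy,.058)[:2] for x in (370,413)])
print('wall outer',[f(x,150,.058)[:2] for x in (360,422)],'walls',[f(x,150,.058)[:2] for x in (365,318,266)])
print('end',[f(435,y,.03)[:2] for y in (80,212)],'lip right end near',f(430,212,.03)[:2],'farleft',f(97,105,.03)[:2],f(98,225,.03)[:2])
print('box bottom edge: height guesses',[(z,(f(417,288,z)-f(364,288,z))[:2],f(390.5,288,z)) for z in (.17,.185,.2)])
print('wall ends x',f(365,192,.058),f(365,95,.058))
E
```

```text
105 [array([0.5063, 0.1404]), array([0.5061, 0.1122])]
120 [array([0.496 , 0.1405]), array([0.4958, 0.1123])]
140 [array([0.4824, 0.1406]), array([0.4822, 0.1124])]
160 [array([0.4689, 0.1407]), array([0.4687, 0.1125])]
180 [array([0.4555, 0.1409]), array([0.4553, 0.1125])]
wall outer [array([0.4757, 0.1472]), array([0.4754, 0.1065])] walls [array([0.4757, 0.144 ]), array([0.4766, 0.1751]), array([0.4784, 0.2103])]
end [array([0.5299, 0.0952]), array([0.4333, 0.0958])] lip right end near [0.4333 0.0994] farleft [0.5313 0.3553] [0.4352 0.3572]
box bottom edge: height guesses [(0.17, array([-0.0002, -0.025 ]), array([0.4003, 0.1278, 0.17  ])), (0.185, array([-0.0002, -0.0235]), array([0.4027, 0.1278, 0.185 ])), (0.2, array([-0.0002, -0.022 ]), array([0.4051, 0.1278, 0.2   ]))]
wall ends x [0.4475 0.1442 0.058 ] [0.5132 0.1437 0.058 ]
```

```bash
python3 -m jog '0 38 -1 0 0; 0 38 0 0 0; 0 37 0 0 0; 0 0 0 -50 0; 0 0 0 -55 0'; python3 -m jog '0 0 0 -5 0; 0 0 0 0 0;0 0 0 0 0'
```

```text
time_s: 8.85
tcp_pos: [0.4827, 0.127, 0.168]
ee_rot: [[1.0, -0.009, 0.001], [-0.009, -1.0, 0.001], [0.001, -0.001, -1.0]]
wrist_force: [0.1, 0.4, -2.6]
gripper_width: 0.253
gripper_force: 30.0
time_s: 9.22
tcp_pos: [0.4836, 0.1279, 0.167]
ee_rot: [[1.0, -0.006, 0.005], [-0.006, -1.0, 0.002], [0.005, -0.002, -1.0]]
wrist_force: [0.7, -0.5, -0.7]
gripper_width: 0.249
gripper_force: 30.0
```

```bash
python3 -m jog '0 -2 -1 -10 0; 0 0 0 -15 0; 0 0 0 -15 0; 0 0 0 -10 0; 0 0 0 0 0'; python3 -m jog '0 0 0 -10 0; 0 0 0 -8 0; 0 0 0 0 0'; python3 -m jog '0 0 0 -5 0; 0 0 0 0 0'; python3 -m jog '0 0 0 -4 0; 0 0 0 0 0'
```

```text
time_s: 9.85
tcp_pos: [0.4796, 0.1258, 0.1141]
ee_rot: [[1.0, -0.007, -0.001], [-0.007, -1.0, -0.001], [-0.001, 0.001, -1.0]]
wrist_force: [0.8, 0.1, -2.3]
gripper_width: 0.252
gripper_force: 30.0
time_s: 10.22
tcp_pos: [0.4819, 0.1266, 0.0998]
ee_rot: [[1.0, -0.005, 0.005], [-0.005, -1.0, 0.0], [0.005, -0.0, -1.0]]
wrist_force: [-4.0, -1.0, 16.1]
gripper_width: 0.247
gripper_force: 30.0
time_s: 10.48
tcp_pos: [0.4832, 0.1268, 0.0981]
ee_rot: [[1.0, -0.003, 0.008], [-0.003, -1.0, 0.001], [0.008, -0.001, -1.0]]
wrist_force: [-8.0, -3.2, 34.1]
gripper_width: 0.253
gripper_force: 30.0
time_s: 10.72
tcp_pos: [0.4847, 0.1269, 0.0955]
ee_rot: [[1.0, -0.002, 0.012], [-0.002, -1.0, 0.001], [0.012, -0.001, -1.0]]
wrist_force: [-8.5, -5.7, 40.2]
gripper_width: 0.252
gripper_force: 30.0
```

```bash
python3 -m jog '0 0 0 8 0; 0 0 0 0 0'; python3 -c "
from h import *
k=shot('ins1'); s=cam('scene')
cv2.imwrite('pics/ins1.png',np.hstack([cv2.resize(k['img'][0:330,110:450,::-1],(464,450)),cv2.resize(s['img'][200:330,250:345,::-1],(329,450))]))"
```

```text
time_s: 10.98
tcp_pos: [0.48, 0.1261, 0.0958]
ee_rot: [[1.0, -0.007, 0.001], [-0.007, -1.0, 0.001], [0.001, -0.001, -1.0]]
wrist_force: [-4.3, -0.2, 13.0]
gripper_width: 0.251
gripper_force: 30.0
```

View pics/ins1.png

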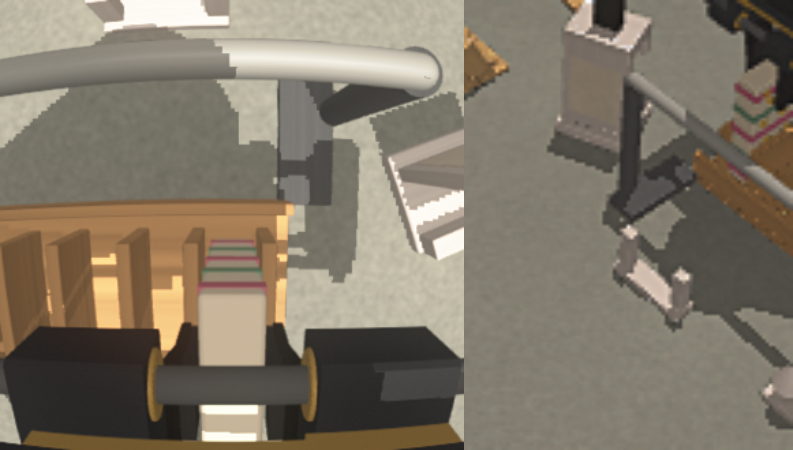

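```bash
python3 - <<'E'
from h import *
def zat(k,u,v,x): d=ray(k,u,v); return k['o']+d*(x-k['o'][0])/d[0]
k=load('ins1')
for x in (.512,.515,.518): print('ins',x,zat(k,280,176.7,x),zat(k,280,208.5,x))
k=load('rk1')
for x in (.400,.4034,.407): print('rk',x,zat(k,280,288/1.7,x),zat(k,280,345/1.7,x))
# edge profile of column 280
g=load('ins1')['img'][150:225,278:283].mean(1).astype(int); print([(150+i,*g[i]) for i in range(15,70)])
E
```

```text
ins 0.512 [0.512      0.12597732 0.02464431] [0.512      0.12593582 0.10725433]
ins 0.515 [0.515      0.12594735 0.04148004] [0.515      0.12590895 0.11792262]
ins 0.518 [0.518      0.12591738 0.05831577] [0.518      0.12588208 0.12859091]
rk 0.4 [0.4        0.12759094 0.16785513] [0.4        0.12771822 0.27315341]
rk 0.4034 [0.4034     0.12759102 0.18937683] [0.4034     0.12770775 0.28594522]
rk 0.407 [0.407     0.1275911 0.2121645] [0.407      0.12769666 0.29948949]
[(165, np.int64(169), np.int64(127), np.int64(85)), (166, np.int64(168), np.int64(126), np.int64(84)), (167, np.int64(167), np.int64(125), np.int64(84)), (168, np.int64(166), np.int64(124), np.int64(83)), (169, np.int64(166), np.int64(124), np.int64(83)), (170, np.int64(167), np.int64(125), np.int64(84)), (171, np.int64(167), np.int64(125), np.int64(84)), (172, np.int64(167), np.int64(125), np.int64(84)), (173, np.int64(165), np.int64(124), np.int64(82)), (174, np.int64(161), np.int64(123), np.int64(84)), (175, np.int64(150), np.int64(115), np.int64(91)), (176, np.int64(136), np.int64(92), np.int64(89)), (177, np.int64(
[... 1494 characters left out ...]
, np.int64(110), np.int64(100)), (207, np.int64(131), np.int64(76), np.int64(80)), (208, np.int64(130), np.int64(73), np.int64(79)), (209, np.int64(131), np.int64(75), np.int64(80)), (210, np.int64(151), np.int64(93), np.int64(95)), (211, np.int64(159), np.int64(122), np.int64(112)), (212, np.int64(151), np.int64(136), np.int64(116)), (213, np.int64(150), np.int64(136), np.int64(115)), (214, np.int64(152), np.int64(137), np.int64(117)), (215, np.int64(165), np.int64(148), np.int64(127)), (216, np.int64(184), np.int64(166), np.int64(141)), (217, np.int64(194), np.int64(176), np.int64(149)), (218, np.int64(196), np.int64(178), np.int64(151)), (219, np.int64(199), np.int64(180), np.int64(153))]
```

```bash
python3 - <<'E'
from h import *
def zat(k,u,v,x): d=ray(k,u,v); return (k['o']+d*(x-k['o'][0])/d[0])[2]
k=load('ins1')
for x in np.arange(.500,.522,.003): a,b=zat(k,280,174.5,x),zat(k,280,214.5,x); print(round(x,3),round(a,4),round(b,4),round(b-a,4))
# scene: is top of the box / vertical edges
s=cam('scene')
for P in [(.515,.1155,.008),(.515,.1155,.118),(.515,.1155,.03),(.515,.1155,.05),(.515,.1375,.118)]: print(P,proj(s,P))
cv2.imwrite('pics/ins1s.png',cv2.resize(s['img'][205:255,305:365,::-1],None,fx=10,fy=10,interpolation=cv2.INTER_CUBIC))
E
```

```text
0.5 -0.0546 0.0769 0.1315
0.503 -0.0371 0.0869 0.124
0.506 -0.0196 0.0968 0.1164
0.509 -0.0021 0.1068 0.1088
0.512 0.0155 0.1167 0.1013
0.515 0.033 0.1267 0.0937
0.518 0.0505 0.1367 0.0862
0.521 0.068 0.1466 0.0786
(0.515, 0.1155, 0.008) (np.float64(324.93046242790086), np.float64(250.2906178246324))
(0.515, 0.1155, 0.118) (np.float64(328.0408829717468), np.float64(222.32166000195207))
(0.515, 0.1155, 0.03) (np.float64(325.5273552517445), np.float64(244.92334675005893))
(0.515, 0.1155, 0.05) (np.float64(326.0805699974163), np.float64(239.94882974489246))
(0.515, 0.1375, 0.118) (np.float64(333.87956467674593), np.float64(226.5398804171197))
```

View pics/ins1s.png

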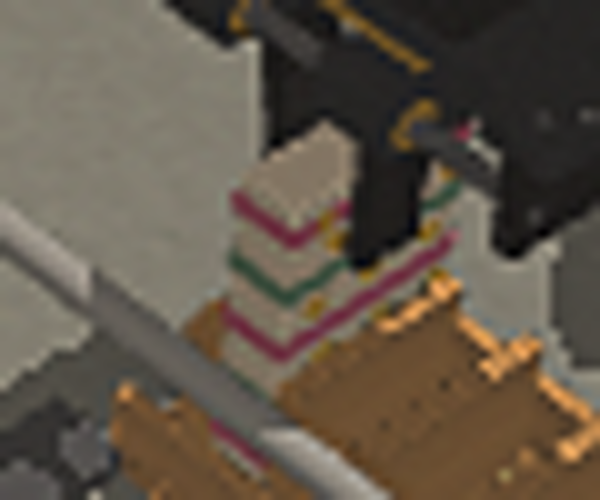

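The box's top-left corner sits at crop (237,185), i.e. full (328.7,223.5), against (328.0,222.3) predicted for a seated box. So it is on the floor, and the contact at TCP z=0.098 was the slot floor. Release and go to the second near box.

```bash
python3 -m jog '0.45 0 0 0 0; 0.45 0 0 0 0; 0.45 0 0 0 0; 0.45 0 0 40 0; 0.45 0 0 50 0'; python3 -m jog '0.6 0 0 60 0; 1 0 0 0 0;1 0 0 0 0'; python3 -c "
from h import *
k=shot('aft1'); s=cam('scene')
cv2.imwrite('pics/aft1.png',np.hstack([cv2.resize(k['img'][0:330,110:450,::-1],(464,450)),cv2.resize(s['img'][190:320,250:345,::-1],(329,450))]))"
```

```text
time_s: 11.75
tcp_pos: [0.4792, 0.1255, 0.1852]
ee_rot: [[1.0, -0.007, -0.003], [-0.007, -1.0, -0.002], [-0.003, 0.002, -1.0]]
wrist_force: [0.6, 0.3, 0.1]
gripper_width: 0.449
gripper_force: 0.0
time_s: 12.12
tcp_pos: [0.4793, 0.1259, 0.2448]
ee_rot: [[1.0, -0.007, -0.001], [-0.007, -1.0, 0.0], [-0.001, -0.0, -1.0]]
wrist_force: [-0.2, -0.6, -1.0]
gripper_width: 0.701
gripper_force: 0.0
```

View pics/aft1.png

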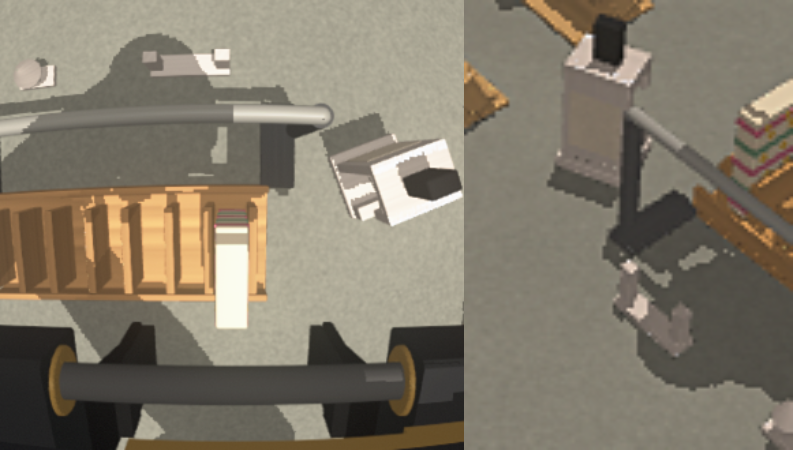

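The picture shows box 1 upright in slot 1 (its top at (231,283)); the carrier's black tab is at (432,183). Next box: second near one, gripped a bit lower.

```bash
python3 -m jog '1 -6 -42 0 -10.3; 1 -6 -42 0 -10.3; 1 -6 -42 0 -10.3; 1 -6 -42 0 -10.3; 1 -6 -42 0 -10.3'; python3 -m jog '1 -6 -42 0 -10.3; 1 -6 -42 0 -10.3; 1 -6 -42 0 -10.3; 1 -5 -42 0 -10.3; 1 0 0 -30 0'; python3 -m jog '1 0 0 -30 0; 1 0 0 0 0'
```

```text
time_s: 12.85
tcp_pos: [0.449, -0.0853, 0.244]
ee_rot: [[0.613, -0.79, -0.003], [-0.79, -0.613, -0.0], [-0.002, 0.003, -1.0]]
wrist_force: [1.3, 0.3, 0.3]
gripper_width: 0.999
gripper_force: 0.0
time_s: 13.48
tcp_pos: [0.4273, -0.2546, 0.2152]
ee_rot: [[-0.059, -0.998, 0.002], [-0.998, 0.059, -0.001], [0.001, -0.002, -1.0]]
wrist_force: [-0.3, 0.4, -0.3]
gripper_width: 0.994
gripper_force: 0.0
time_s: 13.72
tcp_pos: [0.4246, -0.2515, 0.1821]
ee_rot: [[-0.055, -0.998, -0.008], [-0.998, 0.055, 0.002], [-0.002, 0.009, -1.0]]
wrist_force: [0.1, 0.3, 1.3]
gripper_width: 0.997
gripper_force: 0.0
```

```bash
python3 -c "
from h import *
k=shot('b2')
h=cv2.cvtColor(k['img'],cv2.COLOR_RGB2HSV); m=cv2.inRange(h,(8,25,165),(25,75,255)); m=cv2.morphologyEx(m,cv2.MORPH_OPEN,np.ones((3,3)))
for c in cv2.findContours(m,cv2.RETR_EXTERNAL,cv2.CHAIN_APPROX_NONE)[0]:
    if cv2.contourArea(c)>300:
        b=cv2.minAreaRect(c); print(b,plane(k,*b[0],.113))"
python3 -m jog '1 2 -1 -40 0; 1 0 0 -40 0; 0.8 0 0 -27 0; 0.5 0 0 0 0; 0.3 0 0 0 0'; python3 -m jog '0 0 0 0 0; 0 0 0 0 0; 0 0 0 0 0;0 0 0 0 0; 0 0 0 0 0'
```

```text
((262.0, 247.0), (38.0, 20.0), 90.0) [ 0.43842359 -0.23128913  0.113     ]
((44.903846740722656, 219.51922607421875), (30.005765914916992, 15.297056198120117), 78.69007110595703) [ 0.62919785 -0.26164702  0.113     ]
((257.0, 188.5), (31.0, 30.0), 90.0) [ 0.43879707 -0.2757255   0.113     ]
((105.5, 19.0), (38.0, 101.0), 90.0) [ 0.5460795  -0.41498458  0.113     ]
time_s: 14.4
tcp_pos: [0.4305, -0.2534, 0.0801]
ee_rot: [[-0.053, -0.999, 0.003], [-0.999, 0.053, -0.001], [0.001, -0.003, -1.0]]
wrist_force: [0.1, -0.2, 0.4]
gripper_width: 0.746
gripper_force: 0.0
time_s: 15.02
tcp_pos: [0.4289, -0.2532, 0.0802]
ee_rot: [[-0.053, -0.999, -0.0], [-0.999, 0.053, -0.001], [0.001, 0.0, -1.0]]
wrist_force: [-1.4, 2.8, 9.5]
gripper_width: 0.452
gripper_force: 26.9
```

```bash
python3 -m jog '0 4 0 9 0; 0 4 0 9 0; 0 4 0 9 0;0 4 0 9 0; 0 4 0 9 0'; python3 -m jog '0 4 0 9 0; 0 4 0 9 0; 0 0 0 30 0; 0 0 0 60 0; 0 0 0 40 0';  python3 -m jog '0 0 0 0 0'; python3 -c "
from h import *
k=shot('g2'); s=cam('scene'); np.save('g2s.npy',s)
g=k['img'][215:300:3,279]; print(g.tolist())"
```

```text
time_s: 15.65
tcp_pos: [0.4406, -0.2514, 0.1204]
ee_rot: [[-0.057, -0.998, -0.02], [-0.998, 0.056, 0.006], [-0.004, 0.02, -1.0]]
wrist_force: [-9.0, -0.4, -3.0]
gripper_width: 0.394
gripper_force: 27.0
time_s: 16.27
tcp_pos: [0.4583, -0.2532, 0.2749]
ee_rot: [[-0.054, -0.999, 0.005], [-0.999, 0.054, -0.002], [0.001, -0.005, -1.0]]
wrist_force: [1.5, -0.2, -1.6]
gripper_width: 0.253
gripper_force: 30.0
time_s: 16.4
tcp_pos: [0.4595, -0.2536, 0.276]
ee_rot: [[-0.054, -0.999, 0.01], [-0.999, 0.054, -0.003], [0.002, -0.01, -1.0]]
wrist_force: [1.2, -0.6, -2.4]
gripper_width: 0.255
gripper_force: 30.0
[[238, 233, 205], [238, 233, 206], [239, 233, 204], [239, 234, 205], [209, 198, 166], [158, 143, 122], [157, 141, 120], [158, 144, 122], [158, 143, 121], [156, 142, 120], [240, 234, 207], [194, 181, 153], [157, 143, 121], [156, 141, 120], [157, 142, 120], [156, 142, 121], [157, 142, 121], [158, 143, 122], [57, 54, 49], [72, 69, 65], [83, 80, 75], [91, 86, 82], [95, 92, 87], [101, 97, 93], [101, 97, 93], [99, 95, 89], [93, 89, 84], [82, 78, 73], [156, 141, 120]]
```

```bash
python3 -m jog '0 3 49.5 0 10.3; 0 3 49.5 0 10.3; 0 3 49.5 0 10.3; 0 3 49.5 0 10.3; 0 3 49.5 0 10.3'; python3 -m jog '0 2 49.5 0 10.3; 0 2 49.5 0 10.3; 0 2 49.5 0 10.3; 0 0 49.5 0 10.3; 0 0 0 0 0'; python3 -m jog '0 0 0 -40 0; 0 0 0 -30 0; 0 0 0 0 0; 0 0 0 0 0'; python3 -c "
from h import *
k=shot('h2')"
```

```text
time_s: 17.12
tcp_pos: [0.4711, -0.0039, 0.2697]
ee_rot: [[0.752, -0.66, -0.003], [-0.66, -0.752, -0.0], [-0.002, 0.002, -1.0]]
wrist_force: [1.2, -0.5, -1.6]
gripper_width: 0.248
gripper_force: 30.0
time_s: 17.75
tcp_pos: [0.4772, 0.1951, 0.269]
ee_rot: [[1.0, -0.002, -0.003], [-0.002, -1.0, -0.002], [-0.003, 0.002, -1.0]]
wrist_force: [-0.5, -0.3, -1.5]
gripper_width: 0.25
gripper_force: 30.0
time_s: 18.25
tcp_pos: [0.4786, 0.1924, 0.2022]
ee_rot: [[1.0, -0.007, 0.001], [-0.007, -1.0, 0.0], [0.001, -0.0, -1.0]]
wrist_force: [0.3, 0.3, -1.5]
gripper_width: 0.246
gripper_force: 30.0
```

```bash
python3 -m jog '0 0 0 -30 0; 0 0 0 -30 0; 0 0 0 -15 0; 0 0 0 -5 0; 0 0 0 0 0'; python3 -m jog '0 0 0 -10 0; 0 0 0 0 0; 0 0 0 0 0'; python3 -m jog '0 0 0 -6 0; 0 0 0 0 0;0 0 0 0 0'
```

```text
time_s: 18.92
tcp_pos: [0.4786, 0.1929, 0.1223]
ee_rot: [[1.0, -0.007, 0.001], [-0.007, -1.0, 0.001], [0.001, -0.001, -1.0]]
wrist_force: [0.3, 0.2, -2.6]
gripper_width: 0.251
gripper_force: 30.0
time_s: 19.3
tcp_pos: [0.4781, 0.1926, 0.1117]
ee_rot: [[1.0, -0.007, 0.0], [-0.007, -1.0, 0.0], [0.0, -0.0, -1.0]]
wrist_force: [-0.5, -0.1, -1.9]
gripper_width: 0.249
gripper_force: 30.0
time_s: 19.68
tcp_pos: [0.478, 0.1925, 0.1054]
ee_rot: [[1.0, -0.007, -0.0], [-0.007, -1.0, -0.0], [-0.0, 0.0, -1.0]]
wrist_force: [-0.4, 0.8, -1.1]
gripper_width: 0.247
gripper_force: 30.0
```

```bash
python3 -m jog '0 0 0 -6 0; 0 0 0 0 0;0 0 0 0 0'; python3 -m jog '0 0 0 -5 0; 0 0 0 0 0;0 0 0 0 0';python3 -m jog '0 0 0 -3 0; 0 0 0 0 0;0 0 0 0 0'; python3 -c "
from h import *
k=shot('h2'); [print(170+i,*x) for i,x in enumerate(k['img'][170:225,278:283].mean(1).astype(int))if i%2==0]"
```

```text
time_s: 20.05
tcp_pos: [0.4779, 0.1925, 0.0994]
ee_rot: [[1.0, -0.007, -0.0], [-0.007, -1.0, -0.0], [-0.0, 0.0, -1.0]]
wrist_force: [-0.7, -0.2, -3.7]
gripper_width: 0.252
gripper_force: 30.0
time_s: 20.42
tcp_pos: [0.4786, 0.1928, 0.0988]
ee_rot: [[1.0, -0.005, 0.003], [-0.005, -1.0, 0.0], [0.003, -0.0, -1.0]]
wrist_force: [-9.5, -1.5, 23.9]
gripper_width: 0.25
gripper_force: 30.0
time_s: 20.8
tcp_pos: [0.4796, 0.1931, 0.0983]
ee_rot: [[1.0, -0.004, 0.005], [-0.004, -1.0, 0.001], [0.005, -0.001, -1.0]]
wrist_force: [-11.7, -1.7, 35.0]
gripper_width: 0.247
gripper_force: 30.0
170 156 117 78
172 145 109 90
174 158 112 106
176 143 132 110
178 96 109 85
180 150 136 115
182 146 122 106
184 143 80 86
186 155 131 114
188 151 136 114
190 105 107 87
192 97 110 87
194 151 136 114
196 152 136 115
198 149 129 111
200 132 75 79
202 150 85 91
204 152 136 115
206 156 141 119
208 189 171 145
210 199 180 152
212 203 184 156
214 204 184 157
216 203 184 156
218 204 184 157
220 204 184 156
222 204 184 157
224 204 184 156
```

```bash
python3 - <<'E'
from h import *
k=load('aft1'); s=cam('scene')
for z in (.118,.14):
    print(z,[np.round(((proj(k,(.4755+a,.1255+b,z))[0]-110)/.7328,proj(k,(.4755+a,.1255+b,z))[1]/.7333),1) for a in(.035,-.035) for b in (.011,-.011)])
    print([np.round(proj(s,(.4755+a,.1255+b,z)),1) for a in(.035,-.035) for b in (.011,-.011)])
col=k['img'][150:250,280].astype(int); print([(150+i,*c) for i,c in enumerate(col) if i%3==0])
cv2.imwrite('pics/s2.png',cv2.resize(s['img'][200:290,300:400,::-1],None,fx=6,fy=6,interpolation=cv2.INTER_CUBIC))
E
```

```text
0.118 [array([215. , 226.7]), array([249.4, 226.5]), array([216.8, 329.2]), array([249.1, 329. ])]
[array([334.8, 225.6]), array([328.9, 221.4]), array([352.2, 214.3]), array([346.3, 210.3])]
0.14 [array([213.6, 232.2]), array([250.9, 231.9]), array([215.7, 341.9]), array([250.4, 341.7])]
[array([335.5, 219.6]), array([329.6, 215.4]), array([353.1, 208.4]), array([347.2, 204.4])]
[(150, np.int64(156), np.int64(118), np.int64(80)), (153, np.int64(139), np.int64(96), np.int64(79)), (156, np.int64(112), np.int64(113), np.int64(91)), (159, np.int64(144), np.int64(119), np.int64(103)), (162, np.int64(135), np.int64(127), np.int64(105)), (165, np.int64(154), np.int64(121), np.int64(107)), (168, np.int64(252), np.int64(251), np.int64(233)), (171, np.int64(195), np.int64(180), np.int64(150)), (174, np.int64(189), np.int64(172), np.int64(145)), (177, np.int64(189), np.int64(171), np.int64(144)), (180, np.int64(253), np.int64(254), np.int64(240)), (183, np.int64(251), np.int64(252), np.int64(239)), (186, np.int64(251), np.int64(252), np.int64(239)), (189, np.int64(251), np.int64(252), np.int64
[... 347 characters left out ...]
64(252), np.int64(239)), (213, np.int64(251), np.int64(252), np.int64(239)), (216, np.int64(251), np.int64(252), np.int64(239)), (219, np.int64(251), np.int64(252), np.int64(238)), (222, np.int64(251), np.int64(252), np.int64(239)), (225, np.int64(251), np.int64(252), np.int64(238)), (228, np.int64(251), np.int64(252), np.int64(239)), (231, np.int64(251), np.int64(252), np.int64(238)), (234, np.int64(251), np.int64(252), np.int64(238)), (237, np.int64(251), np.int64(252), np.int64(239)), (240, np.int64(238), np.int64(233), np.int64(206)), (243, np.int64(172), np.int64(168), np.int64(148)), (246, np.int64(178), np.int64(174), np.int64(153)), (249, np.int64(180), np.int64(176), np.int64(154))]
```

View pics/s2.png

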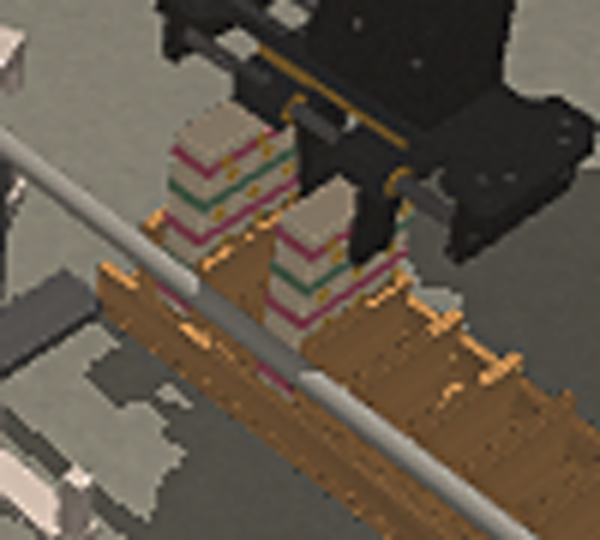

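Box 2 (top (310,220) in the crop) stands level with box 1 (top (215,135)), both deep in their slots. Release and fetch the far box.

```bash
python3 -m jog '0 0 0 3 0; 0.45 0 0 0 0; 0.45 0 0 0 0; 0.45 0 0 0 0; 0.45 0 0 40 0'; python3 -m jog '0.45 0 0 50 0; 0.6 0 0 60 0; 1 0 0 0 0;1 0 0 0 0'; python3 -c "
from h import *
k=shot('aft2');print(r.sense()['tcp_pos'])"
python3 -m jog '1 16 -48 0 -10.3; 1 16 -48 0 -10.3; 1 16 -48 0 -10.3; 1 16 -48 0 -10.3; 1 16 -48 0 -10.3'; python3 -m jog '1 16 -48 0 -10.3; 1 16 -48 0 -10.3; 1 16 -48 0 -10.3; 1 14 -48 0 -10.3; 1 0 0 0 0'; python3 -m jog '1 0 0 -30 0; 1 0 0 -30 0; 1 0 0 0 0; 1 0 0 0 0'; python3 -c "
from h import *
k=shot('b3')
h=cv2.cvtColor(k['img'],cv2.COLOR_RGB2HSV); m=cv2.inRange(h,(8,25,130),(25,75,255)); m[:,:200]=0;m[:,330:]=0
print('col',[(v,*k['img'][v,262]) for v in range(190,300,6)])
for c in cv2.findContours(m,cv2.RETR_EXTERNAL,cv2.CHAIN_APPROX_NONE)[0]:
    if cv2.contourArea(c)>150:
        b=cv2.boundingRect(c); print(b,plane(k,b[0],b[1]+b[3]/2,.117),plane(k,b[0]+b[2],b[1]+b[3]/2,.117))"
```

```text
time_s: 21.52
tcp_pos: [0.476, 0.1911, 0.1317]
ee_rot: [[1.0, -0.007, -0.007], [-0.007, -1.0, -0.005], [-0.007, 0.005, -1.0]]
wrist_force: [0.5, 0.8, 1.1]
gripper_width: 0.445
gripper_force: 0.0
time_s: 22.02
tcp_pos: [0.4775, 0.1924, 0.2438]
ee_rot: [[1.0, -0.007, -0.001], [-0.007, -1.0, -0.0], [-0.001, 0.0, -1.0]]
wrist_force: [-0.2, 0.2, 0.1]
gripper_width: 0.709
gripper_force: 0.0
[0.47724133 0.19212359 0.24306083]
time_s: 22.7
tcp_pos: [0.5576, -0.0491, 0.2424]
ee_rot: [[0.612, -0.79, -0.004], [-0.79, -0.612, -0.001], [-0.002, 0.003, -1.0]]
wrist_force: [1.3, 0.7, -0.2]
gripper_width: 1.001
gripper_force: 0.0
time_s: 23.32
tcp_pos: [0.6194, -0.2424, 0.2407]
ee_rot: [[-0.059, -0.998, -0.006], [-0.998, 0.059, 0.001], [-0.0, 0.006, -1.0]]
wrist_force: [-0.6, -0.3, 0.3]
gripper_width: 0.997
gripper_force: 0.0
time_s: 23.82
tcp_pos: [0.6204, -0.2391, 0.1852]
ee_rot: [[-0.053, -0.999, 0.001], [-0.999, 0.053, -0.001], [0.001, -0.001, -1.0]]
wrist_force: [0.1, -0.3, 0.7]
gripper_width: 1.002
gripper_force: 0.0
col [(190, np.uint8(223), np.uint8(206), np.uint8(174)), (196, np.uint8(224),
[... 488 characters left out ...]
int8(174)), (256, np.uint8(223), np.uint8(204), np.uint8(173)), (262, np.uint8(222), np.uint8(202), np.uint8(172)), (268, np.uint8(114), np.uint8(94), np.uint8(70)), (274, np.uint8(80), np.uint8(77), np.uint8(72)), (280, np.uint8(93), np.uint8(89), np.uint8(84)), (286, np.uint8(100), np.uint8(96), np.uint8(91)), (292, np.uint8(93), np.uint8(89), np.uint8(83)), (298, np.uint8(148), np.uint8(137), np.uint8(117))]
(210, 297, 120, 38) [ 0.68292267 -0.15859978  0.117     ] [ 0.58366103 -0.15416756  0.117     ]
(211, 172, 69, 96) [ 0.67065663 -0.24224753  0.117     ] [ 0.62040712 -0.239746    0.117     ]
(200, 0, 130, 191) [ 0.67052592 -0.33155403  0.117     ] [ 0.58189963 -0.32593298  0.117     ]
```

```bash
python3 -m jog '1 1 0 -40 0; 1 0 0 -40 0; 0.8 0 0 -25 0; 0.5 0 0 0 0; 0.3 0 0 0 0'; python3 -m jog '0 0 0 0 0; 0 0 0 0 0; 0 0 0 0 0;0 0 0 0 0; 0 0 0 0 0'
```

```text
time_s: 24.5
tcp_pos: [0.6225, -0.2398, 0.0817]
ee_rot: [[-0.053, -0.999, 0.004], [-0.999, 0.053, -0.001], [0.001, -0.004, -1.0]]
wrist_force: [0.9, -0.7, -0.2]
gripper_width: 0.742
gripper_force: 0.0
time_s: 25.12
tcp_pos: [0.6203, -0.2396, 0.0816]
ee_rot: [[-0.053, -0.999, -0.002], [-0.999, 0.053, -0.001], [0.001, 0.002, -1.0]]
wrist_force: [-3.4, 0.6, 8.8]
gripper_width: 0.441
gripper_force: 26.5
```

```bash
python3 -m jog '0 4 0 9 0; 0 4 0 9 0; 0 4 0 9 0;0 4 0 9 0; 0 4 0 9 0'; python3 -m jog '0 4 0 9 0; 0 4 0 9 0; 0 0 0 30 0; 0 0 0 60 0; 0 0 0 40 0';  python3 -m jog '0 -17 50 0 10.3; 0 -17 50 0 10.3; 0 -17 50 0 10.3; 0 -17 50 0 10.3; 0 -17 50 0 10.3'; python3 -m jog '0 -17 50 0 10.3; 0 -17 50 0 10.3; 0 -17 50 0 10.3; 0 -17 50 0 10.3; 0 -17 50 0 0';python3 -m jog '0 0 0 -30 0; 0 0 0 -30 0; 0 0 0 0 0; 0 0 0 0 0'
```

```text
time_s: 25.75
tcp_pos: [0.6332, -0.2386, 0.1207]
ee_rot: [[-0.056, -0.998, -0.02], [-0.998, 0.056, 0.004], [-0.003, 0.02, -1.0]]
wrist_force: [-8.5, 0.9, -3.7]
gripper_width: 0.4
gripper_force: 26.9
time_s: 26.38
tcp_pos: [0.6502, -0.2397, 0.2762]
ee_rot: [[-0.054, -0.999, 0.005], [-0.999, 0.054, -0.001], [0.001, -0.005, -1.0]]
wrist_force: [0.9, 0.4, -2.0]
gripper_width: 0.248
gripper_force: 29.9
time_s: 27.0
tcp_pos: [0.5638, 0.0124, 0.2731]
ee_rot: [[0.752, -0.659, 0.002], [-0.659, -0.752, 0.001], [0.001, -0.002, -1.0]]
wrist_force: [0.5, 0.2, -1.8]
gripper_width: 0.253
gripper_force: 29.9
time_s: 27.62
tcp_pos: [0.4785, 0.2626, 0.2732]
ee_rot: [[1.0, -0.006, 0.002], [-0.006, -1.0, 0.002], [0.002, -0.002, -1.0]]
wrist_force: [1.1, 0.6, -0.8]
gripper_width: 0.251
gripper_force: 29.9
time_s: 28.12
tcp_pos: [0.48, 0.2611, 0.2141]
ee_rot: [[1.0, -0.007, 0.003], [-0.007, -1.0, 0.002], [0.003, -0.002, -1.0]]
wrist_force: [-0.3, 0.5, -2.3]
gripper_width: 0.252
gripper_force: 29.9
```

```bash
python3 -m jog '0 -1 -2.5 -20 0; 0 0 0 -35 0; 0 0 0 -30 0; 0 0 0 -12 0; 0 0 0 0 0'; python3 -m jog '0 0 0 -8 0; 0 0 0 0 0;0 0 0 0 0'; python3 -m jog '0 0 0 -6 0; 0 0 0 0 0;0 0 0 0 0';python3 -m jog '0 0 0 -4 0; 0 0 0 0 0;0 0 0 0 0'; python3 -m jog '0 0 0 -3 0; 0 0 0 0 0;0 0 0 0 0'
```

```text
time_s: 28.75
tcp_pos: [0.4787, 0.2583, 0.1162]
ee_rot: [[1.0, -0.007, 0.001], [-0.007, -1.0, 0.0], [0.001, -0.0, -1.0]]
wrist_force: [-0.6, 0.1, -1.5]
gripper_width: 0.254
gripper_force: 29.9
time_s: 29.12
tcp_pos: [0.4782, 0.2583, 0.1081]
ee_rot: [[1.0, -0.007, 0.001], [-0.007, -1.0, 0.001], [0.001, -0.001, -1.0]]
wrist_force: [0.5, 0.7, -2.7]
gripper_width: 0.249
gripper_force: 29.9
time_s: 29.5
tcp_pos: [0.478, 0.258, 0.1015]
ee_rot: [[1.0, -0.007, -0.0], [-0.007, -1.0, -0.0], [-0.0, 0.0, -1.0]]
wrist_force: [-0.1, 0.1, -0.8]
gripper_width: 0.25
gripper_force: 29.9
time_s: 29.88
tcp_pos: [0.4788, 0.2586, 0.0992]
ee_rot: [[1.0, -0.006, 0.002], [-0.006, -1.0, 0.001], [0.002, -0.001, -1.0]]
wrist_force: [-1.5, 0.0, 6.2]
gripper_width: 0.251
gripper_force: 30.0
time_s: 30.25
tcp_pos: [0.479, 0.259, 0.0991]
ee_rot: [[1.0, -0.004, 0.004], [-0.004, -1.0, 0.002], [0.004, -0.002, -1.0]]
wrist_force: [-7.7, -0.6, 21.5]
gripper_width: 0.254
gripper_force: 30.0
```

```bash
python3 -m jog '0 0 0 2 0; 0.45 0 0 0 0; 0.45 0 0 0 0; 0.45 0 0 0 0; 0.45 0 0 40 0'; python3 -m jog '0.45 0 0 60 0; 0.6 0 0 60 0; 1 8 -20 40 -10; 1 8 -20 0 -10; 1 8 -20 0 -10'; python3 -m jog '1 8 -20 0 -10;1 8 -20 0 -10;1 8 -20 0 -10;1 8 -20 0 -10;1 8 -20 0 -10'; python3 -m jog '1 8 -10 0 -9.5; 1 0 0 0 0; 1 0 0 0 0'; python3 -c "
from h import *
k=shot('c1')"; python3 -m jog '1 -30 0 0 0; 1 -30 0 0 0; 1 0 0 0 0; 1 0 0 0 0'; python3 -c "
from h import *
k=shot('c2')"; python3 - <<'E'
from h import *
np.set_printoptions(precision=4,suppress=True)
for t in ('c1','c2'):
    k=load(t); h=cv2.cvtColor(k['img'],cv2.COLOR_RGB2HSV)
    for nm,lo,hi in (('black',(0,0,0),(180,255,60)),('white',(0,0,190),(180,45,255))):
        m=cv2.inRange(h,lo,hi); m[215:]=0
        for c in cv2.findContours(m,cv2.RETR_EXTERNAL,cv2.CHAIN_APPROX_NONE)[0]:
            if cv2.contourArea(c)>60: b=cv2.minAreaRect(c); print(t,nm,b,plane(k,*b[0],.152))
i=lambda t:cv2.resize(load(t)['img'][20:230,150:410,::-1],(400,323))
cv2.imwrite('pics/c12.png',np.hstack([i('c1'),i('c2')]))
E
```

```text
time_s: 30.88
tcp_pos: [0.4761, 0.2564, 0.1336]
ee_rot: [[1.0, -0.008, -0.007], [-0.008, -1.0, -0.006], [-0.007, 0.006, -1.0]]
wrist_force: [0.9, 0.4, 1.1]
gripper_width: 0.446
gripper_force: 0.0
time_s: 31.5
tcp_pos: [0.5021, 0.1976, 0.2968]
ee_rot: [[0.86, -0.511, 0.0], [-0.511, -0.86, 0.001], [-0.0, -0.001, -1.0]]
wrist_force: [-0.2, -0.2, -1.1]
gripper_width: 0.822
gripper_force: 0.0
time_s: 32.12
tcp_pos: [0.5421, 0.0973, 0.296]
ee_rot: [[0.161, -0.987, -0.001], [-0.987, -0.161, -0.0], [0.0, 0.001, -1.0]]
wrist_force: [0.5, 0.4, -0.5]
gripper_width: 1.003
gripper_force: 0.0
time_s: 32.5
tcp_pos: [0.5498, 0.0883, 0.2962]
ee_rot: [[0.004, -1.0, -0.001], [-1.0, -0.004, -0.0], [0.0, 0.001, -1.0]]
wrist_force: [-1.0, -0.2, -0.2]
gripper_width: 1.001
gripper_force: 0.0
time_s: 33.05
tcp_pos: [0.4902, 0.0885, 0.2969]
ee_rot: [[0.003, -1.0, 0.001], [-1.0, -0.003, 0.0], [-0.0, -0.001, -1.0]]
wrist_force: [-0.4, 0.1, 0.5]
gripper_width: 1.001
gripper_force: 0.0
c1 black ((253.53451538085938, 160.58619689941406), (14.049790382385254, 15.625467300415039), 23.198589324951172) [0.5741 0.0547 0.152 ]
c1 white ((108.5, 113.5), (77.0, 65.0), 90.0) [0.7205 0.0033 0.152 ]
c1 white ((285.3211364746094, 102.66136932373047), (57.40336990356445, 46.35124969482422), 68.49856567382812) [0.5451 0.0013 0.152 ]
c2 black ((206.98001098632812, 162.6400146484375), (12.600001335144043, 26.000001907348633), 53.13010025024414) [0.559  0.0565 0.152 ]
c2 black ((225.862060546875, 101.15516662597656), (25.068870544433594, 17.08397102355957), 68.19859313964844) [ 0.54   -0.0005  0.152 ]
c2 white ((75.5, 118.0), (74.0, 57.0), 90.0) [0.7041 0.0039 0.152 ]
c2 white ((235.23451232910156, 101.9822998046875), (59.6451530456543, 51.910614013671875), 67.2490234375) [0.5313 0.0005 0.152 ]
```

View pics/c12.png

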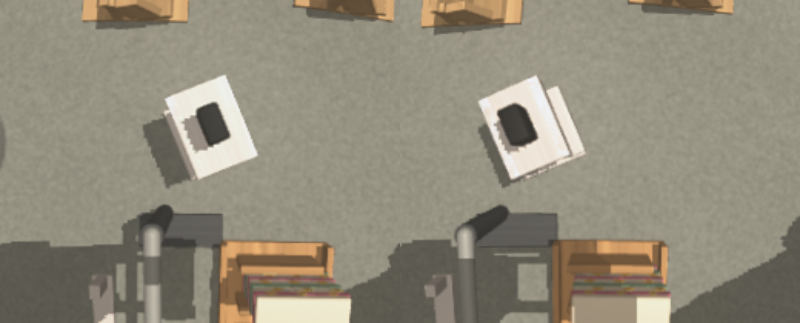

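The pictures (c1 left, c2 right) show the carrier now farther along +y than at first (tab at crop (213,124) and (517,125)); it was knocked by about 37 mm. Its long side is tilted about 21°, mouth towards the robot. Compute pose.

```bash
python3 - <<'E'
from h import *
np.set_printoptions(precision=4,suppress=True)
P={}
for t,off in (('c1',0),('c2',400)):
    k=load(t); g=k['img'].max(2); u0,v0=(288,100) if t=='c1' else (226,101)
    m=np.zeros_like(g); m[v0-25:v0+25,u0-25:u0+25]=(g[v0-25:v0+25,u0-25:u0+25]<75)*255
    cs=sorted(cv2.findContours(m,cv2.RETR_EXTERNAL,cv2.CHAIN_APPROX_NONE)[0],key=cv2.contourArea)
    b=cv2.minAreaRect(cs[-1]); P[t]=b[0]; print(t,b,plane(k,*b[0],.135),plane(k,*b[0],.152))
    cr=[(165,98),(227,76),(257,155),(197,180)] if t=='c1' else [(478,99),(538,76),(570,157),(511,180)]
    W=np.array([plane(k,150+(x-off)*.65,20+y*.65,.112) for x,y in cr]); print(' plate',W[:,:2].tolist(),W.mean(0),np.linalg.norm(np.diff(W,axis=0),axis=1),
      [np.degrees(np.arctan2(-(W[i]-W[j])[0],(W[i]-W[j])[1])) for i,j in ((3,0),(2,1))])
    P[t+'p']=(150+(np.mean([c[0] for c in cr])-off)*.65,20+np.mean([c[1] for c in cr])*.65)
print('tab3d',two(load('c1'),P['c1'],load('c2'),P['c2']),'plate3d',two(load('c1'),P['c1p'],load('c2'),P['c2p']))
k=load('c2'); print('rail end post top px etc', plane(k,150+(466-400)*.65,20+232*.65,.125))
E
```

```text
c1 ((287.44830322265625, 100.12069702148438), (24.697479248046875, 14.484236717224121), 68.19859313964844) [ 0.5427 -0.0021  0.135 ] [ 0.5432 -0.0011  0.152 ]
 plate [[0.5731764480831918, -0.02066489532908409], [0.5319793086360487, -0.035916547826728644], [0.5114392357082903, 0.01761198897586973], [0.5516782332118851, 0.03508719720548181]] [ 0.5421 -0.001   0.112 ] [0.0439 0.0573 0.0439] [np.float64(21.086825308091704), np.float64(20.99290281459618)]
c2 ((225.78868103027344, 100.85049438476562), (25.990081787109375, 17.805360794067383), 68.96248626708984) [ 0.5428 -0.0018  0.135 ] [ 0.54   -0.0008  0.152 ]
 plate [[0.5733900302395405, -0.021909756130916995], [0.5320937376928393, -0.036089463345447215], [0.5105776132583232, 0.019768752118526543], [0.5509785226799357, 0.034844790098972185]] [ 0.5418 -0.0008  0.112 ] [0.0437 0.0599 0.0431] [np.float64(21.548309999136286), np.float64(21.066273788993094)]
tab3d (array([ 0.5428, -0.0019,  0.1356]), np.float64(0.0002382710712114506)) plate3d (array([ 0.542 , -0.0008,  0.1079]), np.float64(0.00017903385927244342))
rail end post top px etc [0.5807 0.0684 0.125 ]
```

Tab at (0.5424, −0.001, z 0.136), carrier yaw +21.2°, plate 44 mm wide. All consistent. Grip the tab.

```bash
python3 -m jog '1 26 -45 0 10.7; 1 26 -45 0 10.7; 1 0 0 -50 0; 1 0 0 -50 0; 1 0 0 0 0'; python3 -m jog '1 0 0 -30 0; 1 0 0 -20 0; 1 0 0 0 0; 1 0 0 0 0'
```

```text
time_s: 33.72
tcp_pos: [0.5372, 0.0026, 0.1925]
ee_rot: [[0.346, -0.938, -0.01], [-0.938, -0.346, -0.002], [-0.001, 0.01, -1.0]]
wrist_force: [0.1, 0.5, 0.4]
gripper_width: 1.002
gripper_force: 0.0
time_s: 34.22
tcp_pos: [0.541, 0.0038, 0.1488]
ee_rot: [[0.348, -0.938, 0.004], [-0.938, -0.348, 0.0], [0.001, -0.004, -1.0]]
wrist_force: [-0.1, -0.1, -0.3]
gripper_width: 1.001
gripper_force: 0.0
```

```bash
python3 -m jog '1 1 -5 0 0.8; 1 0 0 -12 0; 1 0 0 -9 0; 0.6 0 0 0 0; 0.3 0 0 0 0'; python3 -m jog '0 0 0 0 0; 0 0 0 0 0; 0 0 0 0 0;0 0 0 0 0; 0 0 0 0 0'; python3 -m jog '0 0 0 0 0; 0 0 0 0 0;0 0 0 0 0'
```

```text
time_s: 34.85
tcp_pos: [0.5403, -0.0016, 0.1255]
ee_rot: [[0.36, -0.933, -0.0], [-0.933, -0.36, -0.0], [0.0, 0.0, -1.0]]
wrist_force: [-0.2, 0.3, -0.3]
gripper_width: 0.854
gripper_force: 0.0
time_s: 35.48
tcp_pos: [0.5402, -0.0016, 0.1256]
ee_rot: [[0.36, -0.933, 0.0], [-0.933, -0.36, 0.0], [0.0, -0.0, -1.0]]
wrist_force: [0.2, 0.2, 0.9]
gripper_width: 0.291
gripper_force: 0.0
time_s: 35.85
tcp_pos: [0.5403, -0.0015, 0.1255]
ee_rot: [[0.36, -0.933, 0.0], [-0.933, -0.36, 0.0], [-0.0, -0.0, -1.0]]
wrist_force: [0.7, 0.6, -0.3]
gripper_width: 0.159
gripper_force: 29.9
```

```bash
python3 -m jog '0 0 0 20 0; 0 0 0 40 0; 0 0 0 50 0; 0 25 0 0 0; 0 25 0 0 0'; python3 -m jog '0 25 0 0 0; 0 26 0 0 0; 0 0 0 0 -7; 0 0 0 0 -7; 0 0 0 0 -7.4'; python3 -m jog '0 0 0 0 0; 0 0 41 0 0; 0 0 41 0 0; 0 0 41 0 0; 0 0 41 0 0'; python3 -m jog '0 0 0 0 0; 0 0 0 0 0;0 0 0 0 0'; python3 - <<'E'
from h import *
k=shot('c3'); s=cam('scene'); np.save('c3s.npy',s); t=cam('top'); np.save('c3t.npy',t)
E
```

```text
time_s: 36.48
tcp_pos: [0.59, -0.0015, 0.2356]
ee_rot: [[0.36, -0.933, -0.001], [-0.933, -0.36, 0.001], [-0.001, 0.0, -1.0]]
wrist_force: [0.3, -0.8, -2.8]
gripper_width: 0.158
gripper_force: 30.0
time_s: 37.1
tcp_pos: [0.6403, -0.0017, 0.2339]
ee_rot: [[-0.01, -1.0, -0.004], [-1.0, 0.01, -0.0], [0.0, 0.004, -1.0]]
wrist_force: [-0.6, -0.5, -3.0]
gripper_width: 0.157
gripper_force: 30.0
time_s: 37.72
tcp_pos: [0.6407, 0.1636, 0.2349]
ee_rot: [[-0.003, -1.0, -0.001], [-1.0, 0.003, -0.0], [0.0, 0.001, -1.0]]
wrist_force: [0.1, 0.5, -2.5]
gripper_width: 0.155
gripper_force: 30.0
time_s: 38.1
tcp_pos: [0.6411, 0.1613, 0.2354]
ee_rot: [[-0.006, -1.0, -0.001], [-1.0, 0.006, -0.0], [0.0, 0.001, -1.0]]
wrist_force: [-1.0, -0.4, -2.9]
gripper_width: 0.159
gripper_force: 30.0
```

```bash
python3 -m jog '0 0 1 -20 0; 0 0 0 -20 0; 0 0 0 0 0; 0 0 0 0 0'; python3 -m jog '0 -10 0 0 0; 0 -10 0 0 0; 0 -10 0 0 0; 0 -10 0 0 0; 0 0 0 0 0'; python3 -m jog '0 -7 0 0 0; 0 -7 0 0 0; 0 -6 0 0 0; 0 0 0 0 0; 0 0 0 0 0'
```

```text
time_s: 38.75
tcp_pos: [0.6419, 0.1632, 0.1966]
ee_rot: [[-0.005, -1.0, 0.002], [-1.0, 0.005, 0.0], [-0.0, -0.002, -1.0]]
wrist_force: [0.4, 0.3, -3.0]
gripper_width: 0.159
gripper_force: 30.0
time_s: 39.38
tcp_pos: [0.6005, 0.1635, 0.196]
ee_rot: [[-0.005, -1.0, 0.0], [-1.0, 0.005, 0.0], [-0.0, -0.0, -1.0]]
wrist_force: [0.3, 0.6, -2.6]
gripper_width: 0.157
gripper_force: 30.0
time_s: 40.0
tcp_pos: [0.5814, 0.1635, 0.1957]
ee_rot: [[-0.005, -1.0, 0.0], [-1.0, 0.005, 0.0], [-0.0, -0.0, -1.0]]
wrist_force: [-0.7, -0.2, -2.7]
gripper_width: 0.156
gripper_force: 30.0
```

```bash
python3 -m jog '0 0 0 -12 0; 0 0 0 -12 0; 0 0 0 -8 0; 0 0 0 -5 0; 0 0 0 0 0'; python3 -m jog '0 0 0 -4 0; 0 0 0 0 0; 0 0 0 0 0'; python3 -m jog '0 0 0 -2 0; 0 0 0 0 0; 0 0 0 0 0'
```

```text
time_s: 40.62
tcp_pos: [0.5811, 0.1633, 0.158]
ee_rot: [[-0.005, -1.0, -0.001], [-1.0, 0.005, -0.001], [0.001, 0.001, -1.0]]
wrist_force: [0.1, -0.1, -3.8]
gripper_width: 0.162
gripper_force: 30.0
time_s: 41.0
tcp_pos: [0.5814, 0.1634, 0.1548]
ee_rot: [[-0.005, -1.0, 0.0], [-1.0, 0.005, 0.0], [-0.0, -0.0, -1.0]]
wrist_force: [-1.0, 0.6, -2.8]
gripper_width: 0.157
gripper_force: 30.0
time_s: 41.38
tcp_pos: [0.5821, 0.1636, 0.1535]
ee_rot: [[-0.005, -1.0, 0.002], [-1.0, 0.005, 0.001], [-0.001, -0.002, -1.0]]
wrist_force: [0.8, 0.1, 1.5]
gripper_width: 0.157
gripper_force: 30.0
```

```bash
python3 - <<'E'
from h import *
np.set_printoptions(precision=4,suppress=True)
C={}
for t in ('aft1','aft2','rackA'):
    k=load(t)
    for nm,P in (('ptr',(.638,.302,.03)),('gate',(.639,.1625,.03))):
        u,v=proj(k,P)
        h=cv2.cvtColor(k['img'],cv2.COLOR_RGB2HSV); m=cv2.inRange(h,(0,0,150),(180,45,255)); z=np.zeros_like(m); u0,v0=int(u),int(v)
        s=slice(max(0,v0-26),v0+26),slice(max(0,u0-36),u0+36); z[s]=m[s]
        for c in cv2.findContours(z,cv2.RETR_EXTERNAL,cv2.CHAIN_APPROX_NONE)[0]:
            if cv2.contourArea(c)>12: b=cv2.boundingRect(c); p=(b[0]+b[2]/2,b[1]+b[3]/2); print(t,nm,b,plane(k,*p,.024),plane(k,*p,.044))
E
python3 -m jog '0 0 0 1 0; 0 0 20 0 0; 0 0 20 0 0; 0 0 20 0 0; 0 0 0 0 0'
```

```text
aft1 ptr (95, 29, 72, 50) [0.6421 0.3062 0.024 ] [0.6373 0.2965 0.044 ]
aft1 gate (215, 38, 10, 8) [0.6446 0.1935 0.024 ] [0.6397 0.1899 0.044 ]
aft1 gate (210, 18, 72, 46) [0.6441 0.1634 0.024 ] [0.6392 0.1614 0.044 ]
aft2 ptr (147, 21, 72, 48) [0.6427 0.3043 0.024 ] [0.6378 0.2983 0.044 ]
aft2 gate (269, 15, 72, 49) [0.643  0.1627 0.024 ] [0.6381 0.1643 0.044 ]
rackA ptr (171, 169, 14, 5) [0.5882 0.2654 0.024 ] [0.5817 0.2622 0.044 ]
rackA ptr (113, 169, 48, 52) [0.6626 0.3032 0.024 ] [0.653  0.2983 0.044 ]
rackA gate (169, 80, 11, 52) [0.5909 0.1642 0.024 ] [0.5843 0.1651 0.044 ]
rackA gate (108, 80, 51, 52) [0.6605 0.1597 0.024 ] [0.651  0.1608 0.044 ]
time_s: 42.0
tcp_pos: [0.5819, 0.2268, 0.1539]
ee_rot: [[-0.003, -1.0, 0.003], [-1.0, 0.003, 0.003], [-0.003, -0.003, -1.0]]
wrist_force: [2.2, 2.1, 1.4]
gripper_width: 0.16
gripper_force: 30.0
```

```bash
python3 - <<'E'
from h import *
np.set_printoptions(precision=4,suppress=True)
for t in ('aft1','aft2','rackA','c1'):
    k=load(t); u,v=proj(k,(.638,.302,.03)); u0,v0=int(u),int(v)
    im=k['img']; 
    if not(20<u0<540 and 5<v0<400): continue
    w=im[max(0,v0-14):v0+15,u0-22:u0+22].astype(int); med=np.median(w.reshape(-1,3),0)
    # aluminium: warmer than the table (r-g larger)
    d=(w[...,0]-w[...,1]); m=((d>4)&(w[...,0]>110)).astype(np.uint8)
    n,_,st,ce=cv2.connectedComponentsWithStats(m)
    for i in range(1,n):
        if st[i,4]>15:
            x,y,ww,hh=st[i,:4]; p=(u0-22+x+(ww-1)/2,max(0,v0-14)+y+(hh-1)/2); print(t,med,st[i],p,plane(k,*p,.024))
E
```

```text
aft1 [175. 170. 152.] [ 0  0  9 12 38] (np.float64(113.0), np.float64(46.5)) [0.6561 0.3324 0.024 ]
aft1 [175. 170. 152.] [  8   0  36  29 701] (np.float64(134.5), np.float64(55.0)) [0.6401 0.3013 0.024 ]
aft1 [175. 170. 152.] [ 0 11  6 11 20] (np.float64(111.5), np.float64(57.0)) [0.6425 0.3343 0.024 ]
aft2 [169. 164. 147.] [  6   0  34  29 655] (np.float64(183.5), np.float64(47.0)) [0.6402 0.3036 0.024 ]
rackA [149. 145. 130.] [ 10   0  19  29 296] (np.float64(146.0), np.float64(195.0)) [0.6461 0.3031 0.024 ]
c1 [92. 90. 80.] [ 12   0  17  24 301] (np.float64(220.0), np.float64(308.5)) [0.6422 0.2998 0.024 ]
```

```bash
python3 - <<'E'
from h import *
k=load('aft2'); print(proj(k,(.639,.303,.005)),proj(k,(.639,.303,.048)))
w=k['img'][32:68,160:212].astype(int)
print('\n'.join(f'{32+i} '+' '.join(f'{x//10:2d}' for x in row[:,0]) for i,row in enumerate(w)))
s=cam('scene'); print(proj(s,(.639,.303,.005)),proj(s,(.639,.303,.048)))
w=s['img'][298:326,328:362].astype(int)
print('\n'.join(f'{298+i} '+' '.join(f'{x//10:2d}' for x in row[:,0]) for i,row in enumerate(w)))
E
```

```text
(np.float64(188.35926067579186), np.float64(50.92134870995304)) (np.float64(177.92659688832944), np.float64(43.651970882635965))
32 17 17 17 17 17 17 17 17 17 16 16 16 16 16 17 17 17 16 16 17 17 17 17 17 17 17 16 17 17 16 16 16 17 17 16 16 16 17 17 17 16 16 13 11 11 10 10 10 10 10 10 10
33 17 17 17 17 17 17 17 17 17 16 16 16 16 16 17 17 17 16 17 17 17 17 17 17 17 16 16 16 16 16 16 17 17 17 16 16 16 17 17 17 15 13 11 10 10 10 10 10 10 10 10 10
34 17 17 17 17 16 17 17 17 17 16 16 16 16 16 16 17 17 16 16 17 17 17 17 17 13 12 12 15 16 16 16 17 16 16 16 17 17 17 17 16 15 11 10 10 10 10 10 10 10 10 10 10
35 17 17 17 16 16 17 17 17 16 16 16 16 16 16 16 17 17 16 17 17 17 18 18 18 18 17 15 13 11 10 11 15 16 16 16 17 17 17 16 11 11 10 10 10 10 10 10 10 10 10 10 10
36 16 16 17 16 16 17 17 17 16 17 17 17 16 16 16 17 17 17 17 17 17 18 18 18 18 18 18 17 13 10 10 15 16 16 16 16 17 16 13 10 10 10 10 10 10 10 10 10 10 10 10 10
37 16 16 16 16 16 16 16 16 17 17 17 17 16 16 16 17 17 17 17 18 18 18 18 18 18 18 18 18 17 14 11 11 12 16 16 16 16 15 11 10 10 10 10 10 10 10 10 10 10 10 10 10
38 16 17 17 17 16
[... 7146 characters left out ...]
8 10 10 12 11 11 11 11 12 12 10  7  8  8  7  7  7  8  7  7  7  7
320  8  8  7  7  7  8  8  7  7  7  7  8  7  7 10 11 12 11 11 13 11  9  7  7  8  8  7  7  8  8  7  7  7  7
321  8  8  7  7  8  7  8  7  7  7  7  7  7  7  7  9 11 12 12 11  9  7  8  7  7  7  8  8  8  8  7  7  8  7
322  8  7  7  7  7  7  7  8  7  7  8  8  7  7  7  7  9 12 11  8  7  7  8  8  8  7  7  7  8  7  7  7  8  7
323  8  7  7  8  8  7  7  7  7  8  8  8  7  8  8  7  7  8  7  7  7  7  7  8  8  7  7  7  7  7  7  8  8  7
324  7  8  7  8  8  7  7  7  8  8  8  8  7  7  7  7  7  8  7  7  8  8  7  7  7  7  7  7  8  8  8  7  8  7
325  8  7  7  8  7  7  7  7  7  7  7  7  7  7  7  7  7  8  8  8  8  7  7  8  8  7  7  8  7  8  8  8  8  8
```

```bash
python3 - <<'E'
from h import *
k=load('aft2'); s=cam('scene')
for z in (.006,.012): print(z,plane(k,172,56.5,z),plane(k,199.5,54.5,z),'scene',plane(s,335.5,313.5,z),plane(s,345.5,322,z),plane(s,350.5,317.5,z))
print('tip',plane(s,345,305,.048),r.sense()['tcp_pos'])
E
python3 -m jog '0 0 20 0 0; 0 0 20 0 0; 0 0 20 0 0; 0 0 0 0 0; 0 0 0 0 0'
```

```text
0.006 [0.6337177  0.32394938 0.006     ] [0.63287894 0.28854768 0.006     ] scene [0.65251513 0.28840803 0.006     ] [0.65251722 0.32305331 0.006     ] [0.63275747 0.32200448 0.006     ]
0.012 [0.63243522 0.32192896 0.012     ] [0.63160929 0.28706911 0.012     ] scene [0.65619404 0.29115608 0.012     ] [0.65619612 0.32560495 0.012     ] [0.63654839 0.32456206 0.012     ]
tip [0.64150998 0.30525938 0.048     ] [0.58188783 0.22555016 0.15394908]
time_s: 42.72
tcp_pos: [0.5819, 0.2842, 0.1542]
ee_rot: [[-0.005, -1.0, 0.002], [-1.0, 0.005, 0.003], [-0.003, -0.002, -1.0]]
wrist_force: [2.6, 4.1, 1.6]
gripper_width: 0.161
gripper_force: 30.0
```

```bash
python3 -m jog '0 0 10 0 0; 0 0 11 0 0; 0 0 0 0 0; 0 0 0 0 0'; python3 -c "
from h import *
s=cam('scene'); np.save('fin.npy',s)
c=r.sense()['tcp_pos'];print(c)
for P in [(c[0],.3055,.180)]: print(proj(s,P))
"
```

```text
time_s: 43.22
tcp_pos: [0.5818, 0.3029, 0.1543]
ee_rot: [[-0.006, -1.0, 0.001], [-1.0, 0.006, -0.002], [0.002, -0.001, -1.0]]
wrist_force: [4.2, -3.2, 5.1]
gripper_width: 0.158
gripper_force: 30.0
[0.58184507 0.30287867 0.15430738]
(np.float64(367.9238573932237), np.float64(257.2576548698574))
```

```bash
python3 -m jog '0 0 3 0 0; 0 0 0 0 0; 0.35 0 0 0 0; 0.4 0 0 0 0; 0.45 0 0 0 0'; python3 -m jog '0.45 0 0 20 0; 0.45 0 0 40 0; 0.5 0 0 40 0; 0.5 0 60 0 0; 0.5 0 60 0 0'; python3 -m jog '0.5 0 0 0 0; 0.5 0 0 0 0'; python3 - <<'E'
from h import *
np.set_printoptions(precision=4,suppress=True)
k=shot('f1'); u,v=map(int,proj(k,(.5815,.3045,.17))); g=k['img'].max(2)
z=np.zeros_like(g); s=slice(max(0,v-30),min(v+30,225)),slice(u-30,u+30); z[s]=(g[s]<75)*255
for c in cv2.findContours(z,cv2.RETR_EXTERNAL,cv2.CHAIN_APPROX_NONE)[0]:
    if cv2.contourArea(c)>60: b=cv2.minAreaRect(c); print((u,v),b,[plane(k,*b[0],zz) for zz in (.16,.17,.18)])
# box tops (all three) and heights by projecting expected corners
s_=cam('scene'); t=cam('top')
for y in (.1265,.1925,.2585): print(y,'scene px top corner seated',np.round(proj(s_,(.5125,y+.011,.118)),1),'wrist',np.round(proj(k,(.478,y,.118)),1))
cv2.imwrite('pics/fin.png',s_['img'][:,:,::-1])
m=cv2.inRange(cv2.cvtColor(k['img'],cv2.COLOR_RGB2HSV),(8,10,190),(35,80,255)); m[225:]=0
for c in cv2.findContours(m,cv2.RETR_EXTERNAL,cv2.CHAIN_APPROX_NONE)[0]:
    if cv2.contourArea(c)>250: print(cv2.minAreaRect(c),plane(k,*cv2.minAreaRect(c)[0],.118))
E
```

```text
time_s: 43.9
tcp_pos: [0.5802, 0.3073, 0.1525]
ee_rot: [[-0.005, -1.0, -0.003], [-1.0, 0.005, -0.001], [0.001, 0.003, -1.0]]
wrist_force: [-0.2, 0.9, 0.6]
gripper_width: 0.401
gripper_force: 0.0
time_s: 44.52
tcp_pos: [0.581, 0.4284, 0.2545]
ee_rot: [[-0.007, -1.0, 0.0], [-1.0, 0.007, 0.001], [-0.001, -0.0, -1.0]]
wrist_force: [0.9, 0.3, -0.5]
gripper_width: 0.501
gripper_force: 0.0
time_s: 44.78
tcp_pos: [0.5806, 0.4275, 0.2526]
ee_rot: [[-0.005, -1.0, -0.002], [-1.0, 0.005, -0.001], [0.001, 0.002, -1.0]]
wrist_force: [1.4, -1.2, 0.5]
gripper_width: 0.503
gripper_force: 0.0
(277, 50) ((279.5, 51.5), (37.0, 19.0), 90.0) [array([0.5802, 0.3034, 0.16  ]), array([0.5802, 0.3055, 0.17  ]), array([0.5802, 0.3076, 0.18  ])]
0.1265 scene px top corner seated [334.5 226.1] wrist [380.4 -90.6]
0.1925 scene px top corner seated [352.7 239.2] wrist [386.3 -40. ]
0.2585 scene px top corner seated [371.8 253. ] wrist [390.5  20.5]
((276.0, 123.0), (56.0, 6.0), 90.0) [0.5835 0.3589 0.118 ]
((388.06048583984375, 21.4902286529541), (72.57572937011719, 21.29134750366211), 6.76617431640625) [0.4804 0.2599 0.118 ]
```

```bash
python3 - <<'E'
from h import *
s=cam('scene'); im=s['img']
h=cv2.cvtColor(im,cv2.COLOR_RGB2HSV)
print('centres seated',[np.round(proj(s,(.478,y,.118)),1) for y in (.1265,.1925,.2585)],'if 22 mm high',[np.round(proj(s,(.478,y,.14)),1) for y in (.1265,.1925,.2585)])
for lo in (120,150,180):
    m=cv2.inRange(h,(8,15,lo),(30,75,255)); z=np.zeros_like(m); z[195:275,320:405]=m[195:275,320:405]; z=cv2.morphologyEx(z,cv2.MORPH_OPEN,np.ones((3,3)))
    print(lo,[(np.round(cv2.minAreaRect(c)[0],1),cv2.contourArea(c)) for c in cv2.findContours(z,cv2.RETR_EXTERNAL,cv2.CHAIN_APPROX_NONE)[0] if cv2.contourArea(c)>60])
    print([h[int(v),int(u)].tolist() for u,v in ((340,218),(358,231),(378,244))]) if lo==120 else 0
# carrier tab black in scene; bystanders vs first picture
t=np.array(cv2.imread('pics/scene0.png'))[:,:,::-1].astype(int)
for n,(u,v) in dict(tape=(224,270),lids=(183,156),mug=(426,330)).items(): print(n,np.abs(t[v-25:v+25,u-25:u+25]-im[v-25:v+25,u-25:u+25]).mean())
g=im.max(2); z=np.zeros_like(g); z[230:275,350:385]=(g[230:275,350:385]<60)*255
print('tab pred',proj(s,(.5805,.305,.163)),[(cv2.boundingRect(c)) for c in cv2.findContours(z,cv2.RETR_EXTERNAL,cv2.CHAIN_APPROX_NONE)[0] if cv2.contourArea(c)>30], 'exp',[np.round(proj(s,(.5805,.305,q)),1) for q in (.14,.18)])
E
```

```text
centres seated [array([340.3, 218.4]), array([358.3, 231.1]), array([377.2, 244.4])] if 22 mm high [array([341.1, 212.5]), array([359.3, 225.1]), array([378.5, 238.4])]
120 [(array([328.5, 267. ]), 153.0), (array([362. , 223.5]), 3153.5)]
[[20, 60, 222], [19, 60, 222], [19, 59, 223]]
150 [(array([376.1, 245.5]), 97.5), (array([358.2, 231.2]), 114.5), (array([340.2, 218.3]), 103.5)]
180 [(array([375. , 246.3]), 87.5), (array([358.2, 231.2]), 104.5), (array([340.2, 218.3]), 97.5)]
tape 7.005066666666667
lids 7.261866666666666
mug 16.245066666666666
tab pred (np.float64(367.18940778079224), np.float64(261.7219445265376)) [(361, 253, 13, 18), (381, 240, 4, 18)] exp [array([365.9, 268.1]), array([368.1, 256.9])]
```

All three box tops match their seated projections within about 0.2 px (the third is partly hidden by the tab), and the carrier hangs at y≈0.305, against 0.3055 for the pointer. The robot is clear, so I'm handing in.

```bash
python3 -m jog '0.5 0 0 0 0; 0.5 0 0 0 0'; python3 -c "
from station import r
print(r.finish_job())"
```

```text
time_s: 45.22
tcp_pos: [0.5814, 0.4269, 0.2539]
ee_rot: [[-0.006, -1.0, 0.0], [-1.0, 0.006, 0.0], [-0.0, -0.0, -1.0]]
wrist_force: [0.4, 0.2, -0.6]
gripper_width: 0.499
gripper_force: 0.0
the job is handed in; nothing more can be done
None
```

The job is handed in after about 45 s of robot time: by my last measurements all three gift boxes stand fully down in slots 1–3 and the carrier, hooked on at the gate and slid along, hangs within about 1 mm of the pointer; the bystanders were never approached, and no verdict came back.

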